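Stock the canteen seasoning bar and set its hood

ROBOT

A 6-joint arm with a two-finger parallel gripper is mounted at the origin on the work surface. World frame = base frame: x ahead of the robot, y to its left, z up, the work surface at z = 0. Lengths are in m, angles in degrees, forces in N, time in s.
With the tool pointing down it reaches from about 0.4 to 0.825 m from the base axis. Payload 7 kg.
Tool frame: the origin (TCP) lies between the finger pads; the fingertips stand 19 mm ahead of it and the grasp point (between the pads) is the TCP (r.finger_overhang is the distance from the TCP to the fingertips, in m); z points along the fingers, y is the direction in which the jaws open and shut (so a half turn about z gives the same grasp; the last joint's range is limited). The gripper opens to 88 mm and grips with 3 to 60 N. Pads are 19 mm wide; open, the fingers measure 130 mm over their backs; the gripper's body (78 mm by 193 mm) begins 47 mm behind the grasp point.
Start: joints at [-59.238, 20.546, 0.682, 0, -70.136, -16.507], TCP at [0.166, -0.654, 0.214] pointing down, gripper open.
Joint ranges: [-176.03, 176.03], [-82.01, 121.73], [-58.28, 71.71], [-173.87, 95.51], [-174.79, -0.11], [-173.66, 173.66]. Speed limits (degrees/s): [136.94, 136.94, 172.46, 180, 180, 180].

INTERFACE

Orientations are given as [roll, pitch, yaw] about the fixed x, y, z axes, in that order (R = Rz(yaw) Ry(pitch) Rx(roll)).
In Python, from plant import r, optics gives the robot as it stands. The module is installed in compiled form; this text tells all that it offers.
- The arm moves only by the tool step_arm, never from a script. Its argument "increments" is a list of rows, each an object of numbers: "tx", "ty", "tz": the shift along the world's x, y, z in mm; "ax", "ay", "az": the turn, a rotation vector about the world's x, y, z in degrees; "claw": the gripper command: -1 is shut, 1 is fully open, values between are in proportion. In form: [{"tx": .., "ty": .., "tz": .., "ax": .., "ay": .., "az": .., "claw": ..}, ...]. A call has 1 to 12 rows; each row shifts and turns the commanded pose from where the row before left it; what a row does not reach is not made up. A row lasts 1/10 s, in which the tool goes at most 50 mm and 8.59 degrees, less where a joint would pass 70% of its speed; a pose out of reach is approached as far as the arm can. A call with a gripper value outside its range is refused whole. The fingers move at their own pace and stop on an object; "newtons" is the grip in N (left out, the last holds). Time passes only in rows, so rows that do not move let the fingers close. It gives the time, the measured TCP pose, the force and the opening at its end, in the units of the state.
- r.get_state(): the state, without advancing time (a new reading comes with each control period).
- optics.capture(name): name is "scene" or "top" or "wrist"; returns a dict with "image" (384x512x3 uint8, blue, green, red), "depth" (384x512 float32, m along the optical axis (not along the pixel's ray), 0 where there is no reading), "fx", "fy", "cx", "cy" (pixels), "R" (3x3) and "t" (3): a world point X has camera coordinates R X + t. Camera axes: x right, y down, z forward; pixel columns grow to the right and rows downward; lengths in m; the calibration is good to about 2 mm. The wrist camera is an equidistant fisheye: a pixel r from the principal point sees the ray r / f radians off the axis. A picture is of the moment at which its call begins.
- r.close_job(): hands the job in, once; it reports no verdict.
The state is a dict: "time_s": time; "joints": joint angles; "qd": joint speeds; "joint_torque": joint torques, N m; "tcp_pos": TCP position; "eef_rot": TCP orientation; "contact_force": force on the tool from outside, world axes, zero at the start; "moment": the same for the moment, N m; "gripper_width": finger opening in m.
Only numpy, scipy, OpenCV 4.12 (cv2) and the standard library are available. Lean on these libraries where they do the work, as an engineer would, in place of code of your own. Each camera call takes 0.05 s, during which the arm holds its last target. There are 200 camera calls.

TASK

Get the seasoning bar ready for lunch: swing its clear hood right up out of the way, move all the seasoning jars from the aluminium stock box into the bar so that they stand upright in its well, and then lower the hood to its serving position, 45 degrees up from shut, where its stiff hinge must hold it by itself. Close up the emptied stock box: bring its lid down fully shut and only then swing the hasp down over the staple until it lies flat against the front of the box. Leave the wipes, the cup and the chopstick holder where they are.

Things in the scene. Friction and masses are not known exactly. Their poses are not given: they have to be found in the camera images.
- bar: seasoning bar, a fixed open steel well with a clear hood, 150 mm (its x) by 280 mm (its y); origin under its centre on the table, its -x side (front) faces the robot, yaw within about 0.2 rad. Flat inner floor 30 mm above the table, walls 5 mm thick with the rim 75 mm above the table, inside 140 by 270 mm. It may stand to the left or to the right of the stock box
- bar_floor (a point): centre of the bar's inner floor (30 mm above the table), axes as the bar's
- hood_hinge (a point): middle of the hood's hinge axis, which runs along the bar's y at the bar's far rim, 75 mm behind the bar's centre and 78 mm above the table; axes as the bar's
- hood (a joint): angle of the hood: 0 = shut, level over the bar; grows as its front edge swings up and back; 0.785 = 45 degrees, the serving position; stops at 1.66. Stiff friction hinge: it stays where left; 3 to 7 N at the handle move it. Clear flat cover 152 mm deep, 284 mm wide, steel edge strips, 35 mm skirt at front and sides. Starts at 0 to 0.3
- hood_handle (a point): middle of the hood's handle, a round steel bar of 12 mm diameter along the bar's y, free length 100 mm between two posts, 45 mm clear of the hood's front skirt (bar centre to skirt). With the hood shut the handle is 199 mm in front of the hinge axis and 18 mm above it, and it turns about that axis with the hood; at 90 degrees it is straight up on top of the hood's edge
- box: stock box, the fixed shallow bottom of an aluminium clamshell case, 150 mm (its x) by 285 mm (its y), rim 46 mm above the table; origin under its centre on the table, its -x side (front) faces the robot, yaw within about 0.2 rad. Inner floor 5 mm above the table, walls 5 mm thick, inside 140 by 275 mm. A wire staple stands 18 mm out from the middle of its front, 18 to 36 mm above the table
- lid_hinge (a point): middle of the lid's hinge axis, along the box's y at the box's far rim, 75 mm behind its centre and 46 mm above the table; axes as the box's
- lid (a joint): angle of the stock box's lid: 0 = fully shut and level, grows as its front edge swings up and back, stops at 1.66. A hollow aluminium cover 150 mm deep by 285 mm wide and 38 mm high (4 mm walls), its top face 38 mm above the hinge axis when shut; its stiff hinge stays where it is left; 2 to 4 N at its edge closes it. Starts at 1.5 to 1.62
- lid_front (a point): middle of the lid's front top edge, 150 mm in front of the hinge axis and 38 mm above it when shut
- hasp (a joint): angle of the hasp about its hinge on the lid's front face, relative to the lid: 0 = flat along that face, with the lid shut flat down the box's front, staple through its slot; 1.57 = straight out from that face; grows outward and up, to 2.4. Leaf 44 wide, 62 long, 3 mm thick, slot 24 to 50 mm from the hinge; light friction holds it where left (1 N at its end moves it). Starts 1.6 to 2.2
- hasp_hinge (a point): middle of the hasp's hinge axis, along the box's y; with the lid shut it is 64 mm above the table and 6 mm in front of the box's front face (81 mm in front of the box's centre)
- hasp_tip (a point): middle of the hasp's free end, 62 mm from its hinge
- jar0_center (a point): seasoning jar, one of up to four alike (2 to 4 are present; absent ones read None), 100 to 210 g, bottom-heavy: white round body 56 mm diameter and 40 mm tall, with a narrower black screw cap 34 mm diameter and 32 mm tall on it; 72 mm tall in all. The point is on its axis half-way up, 36 mm above its underside; its z axis points from underside to cap. Starts upright in the stock box
- jar1_center (a point): seasoning jar, one of up to four alike (2 to 4 are present; absent ones read None), 100 to 210 g, bottom-heavy: white round body 56 mm diameter and 40 mm tall, with a narrower black screw cap 34 mm diameter and 32 mm tall on it; 72 mm tall in all. The point is on its axis half-way up, 36 mm above its underside; its z axis points from underside to cap. Starts upright in the stock box
- jar2_center (a point): seasoning jar, one of up to four alike (2 to 4 are present; absent ones read None), 100 to 210 g, bottom-heavy: white round body 56 mm diameter and 40 mm tall, with a narrower black screw cap 34 mm diameter and 32 mm tall on it; 72 mm tall in all. The point is on its axis half-way up, 36 mm above its underside; its z axis points from underside to cap. Starts upright in the stock box
- jar3_center (a point): seasoning jar, one of up to four alike (2 to 4 are present; absent ones read None), 100 to 210 g, bottom-heavy: white round body 56 mm diameter and 40 mm tall, with a narrower black screw cap 34 mm diameter and 32 mm tall on it; 72 mm tall in all. The point is on its axis half-way up, 36 mm above its underside; its z axis points from underside to cap. Starts upright in the stock box
- jar0: the same jar; origin at the centre of its underside
- jar1: the same jar; origin at the centre of its underside
- jar2: the same jar; origin at the centre of its underside
- jar3: the same jar; origin at the centre of its underside
- wipes: bystander: white carton of wipes 110 by 190 by 60 mm; origin under its centre
- cup: bystander: steel cup 68 mm diameter, 75 mm tall; origin under its centre
- chopsticks: bystander: clear plastic holder 100 by 100 by 120 mm full of chopsticks 200 mm tall; origin under its centre
There are look-alikes about, which are no part of the job. Leave any green or purple look-alike of the jar2 alone.

How it is judged (in metres and radians):
On the way, in this order (a step that is already met when the one before it is completed fails the run):
1. the hood is swung right up (80 degrees or more) (value of joint hood above 1.396 rad), for 0.2 s.
2. every jar stands upright in the bar's well, the hood still up (over 70 degrees) (x of jar0_center in the frame of bar_floor between -0.075 and 0.075 m and y of jar0_center in the frame of bar_floor between -0.14 and 0.14 m and z of jar0_center in the frame of bar_floor between 0.028 and 0.044 m and angle between each of jar0_center, jar1_center, jar2_center, jar3_center's own z axis and vertical below 0.15 rad and x of jar1_center in the frame of bar_floor between -0.075 and 0.075 m and y of jar1_center in the frame of bar_floor between -0.14 and 0.14 m and z of jar1_center in the frame of bar_floor between 0.028 and 0.044 m and x of jar2_center in the frame of bar_floor between -0.075 and 0.075 m and y of jar2_center in the frame of bar_floor between -0.14 and 0.14 m and z of jar2_center in the frame of bar_floor between 0.028 and 0.044 m and x of jar3_center in the frame of bar_floor between -0.075 and 0.075 m and y of jar3_center in the frame of bar_floor between -0.14 and 0.14 m and z of jar3_center in the frame of bar_floor between 0.028 and 0.044 m and value of joint hood above 1.22 rad), for 0.2 s.
3. the stock box's lid is shut, before its hasp is (value of joint lid below 0.04 rad), for 0.2 s.
4. the hasp lies over the staple, flat against the box (value of joint lid below 0.04 rad and value of joint hasp below 0.09 rad), for 0.2 s.
At the end, for the whole second after the job is handed in: the hood stands by itself at 45 degrees, give or take 5; every jar stands upright (within 9 degrees) and still on the floor of the bar's well; the stock box's lid is shut (within 2 degrees) and its hasp lies within 5 degrees of flat over the staple (all of step 4 and value of joint hood between 0.698 and 0.873 rad and velocity of joint hood between -0.02 and 0.02 rad/s and x of jar0_center in the frame of bar_floor between -0.075 and 0.075 m and y of jar0_center in the frame of bar_floor between -0.14 and 0.14 m and z of jar0_center in the frame of bar_floor between 0.028 and 0.044 m and angle between each of jar0_center, jar1_center, jar2_center, jar3_center's own z axis and vertical below 0.15 rad and x of jar1_center in the frame of bar_floor between -0.075 and 0.075 m and y of jar1_center in the frame of bar_floor between -0.14 and 0.14 m and z of jar1_center in the frame of bar_floor between 0.028 and 0.044 m and x of jar2_center in the frame of bar_floor between -0.075 and 0.075 m and y of jar2_center in the frame of bar_floor between -0.14 and 0.14 m and z of jar2_center in the frame of bar_floor between 0.028 and 0.044 m and x of jar3_center in the frame of bar_floor between -0.075 and 0.075 m and y of jar3_center in the frame of bar_floor between -0.14 and 0.14 m and z of jar3_center in the frame of bar_floor between 0.028 and 0.044 m and linear speed of each of jar0, jar1, jar2, jar3 below 0.03 m/s); the robot touches nothing.
It fails at once if the carton of wipes is moved more than 30 mm (distance of wipes from where it was at the start of the episode above 0.03 m).
It fails at once if the cup is moved more than 30 mm (distance of cup from where it was at the start of the episode above 0.03 m).
It fails at once if the chopstick holder is moved more than 30 mm (distance of chopsticks from where it was at the start of the episode above 0.03 m).
Of jar0, jar1, jar2, jar3 only 2 to 4 are there at a start; the rules pass over those that are not, and their reading is None.
At some moment in a run one of jar0, jar1, jar2, jar3 may be knocked a few centimetres aside while the robot is not near it.
Once in a run the grip may slacken for a moment while it holds something.
It also fails if it takes over 210 s, if anything falls off the work surface, if the arm or the gripper's body presses on something with over 40 N, if the wrist force passes 120 N, or if a joint passes its speed limit or range.

## Working session

There is one attempt and no reset: what is moved stays moved. The work goes in short steps, Python scripts to look and compute and a tool call to move; the robot and the scene stay as the last step left them, time stands still between calls to the robot, and variables do not carry over. Pictures are saved under pics/ and viewed, about 12 in all and at most 16, crops included, and the job is handed in when it is done.

Besides the shell and the picture viewer there is one more tool, called after ">>>" as a command line: name --argument value ..., lists and objects as JSON in quotes. step_arm: Moves the arm, as the interface text tells. Its arguments: {"type":"object","properties":{"increments":{"type":"array","items":{"type":"object","properties":{"tx":{"type":"number"},"ty":{"type":"number"},"tz":{"type":"number"},"ax":{"type":"number"},"ay":{"type":"number"},"az":{"type":"number"},"claw":{"type":"number"}}}},"newtons":{"type":"number"}},"required":["increments"]}

```bash
mkdir -p pics; cat > h.py <<'E'
import numpy as np, cv2
from plant import r, optics
def cap(n,save=None):
    c=optics.capture(n)
    if save: cv2.imwrite('pics/'+save,c['image'])
    return c
def cloud(c):
    d=c['depth'];v,u=np.mgrid[:d.shape[0],:d.shape[1]]
    P=np.stack([(u-c['cx'])/c['fx']*d,(v-c['cy'])/c['fy']*d,d],-1)
    W=(P-c['t'])@c['R']; W[d==0]=np.nan
    return W
def ray(c,u,v,z):
    dv=np.array([(u-c['cx'])/c['fx'],(v-c['cy'])/c['fy'],1.])@c['R']; o=-np.array(c['t'])@c['R']
    return o+dv*(z-o[2])/dv[2]
E
python3 - <<'E'
from h import *
import pickle
print(r.get_state())
a=cap('scene');b=cap('top')
pickle.dump((a,b),open('c0.pkl','wb'))
for c in(a,b): print(c['fx'],-c['t']@c['R'],c['R'][2])
cv2.imwrite('pics/s0.png',a['image']);cv2.imwrite('pics/t0.png',b['image'])
E
```

```text
{'time_s': 0.0, 'joints': array([-5.92383500e+01,  2.05921577e+01,  6.33053753e-01, -2.22848382e-02,
       -7.01367535e+01, -1.65084237e+01]), 'qd': array([-0.04079554,  0.05656936, -0.04671069, -0.02131314, -0.01450394,
        0.07649892]), 'joint_torque': array([ 4.75655488e-04, -5.82716489e+01,  2.93056941e+01,  6.99678987e+00,
        7.00867851e-03, -1.89024017e-04]), 'tcp_pos': array([ 0.1660575 , -0.65370796,  0.21270229]), 'eef_rot': array([ 1.79902141e+02, -7.15599322e-03, -1.65754357e+02]), 'contact_force': array([0.0715329 , 0.22469657, 0.27613406]), 'moment': array([0.00335428, 0.01127326, 0.02443477]), 'gripper_width': 0.08730421503927947}
374.4209033095964 [0.4287629  0.86205626 0.71749992] [ 0.14463897 -0.75229005 -0.64275909]
420.75046991552506 [0.38073022 0.10348013 1.25287295] [ 0.14612891  0.01434592 -0.98916153]
```

View pics/s0.png

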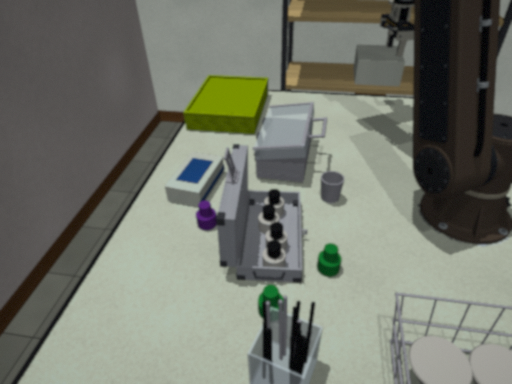

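View pics/t0.png

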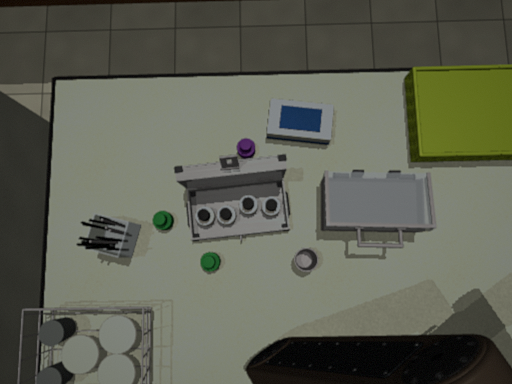

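Top view: the stock box is at about (238,210) px. It holds four white jars with black caps at (204,215), (227,214), (249,204) and (271,206). The look-alikes are green at (163,220) and (210,261), and purple at (246,148); all are outside the box. The bar, with its handle, is at (377,200). The cup is at (305,260), the wipes at (300,120) and the chopsticks at (110,237). My choice is the four white jars in the box, which I'll check in a close crop.

```bash
python3 - <<'E'
from h import *
import pickle
a,b=pickle.load(open('c0.pkl','rb'))
im=b['image']
cv2.imwrite('pics/crop0.png',cv2.resize(im[140:260,165:440],None,fx=2.9,fy=2.9,interpolation=cv2.INTER_CUBIC))
W=cloud(b);Ws=cloud(a)
# jars caps: black within box, by depth height 
sub=np.zeros(im.shape[:2],bool);sub[190:235,188:292]=1
m=((im.max(2)<45)&sub).astype(np.uint8)
n,l,s,cc=cv2.connectedComponentsWithStats(m)
for i in range(1,n):
    if s[i,4]>25: print('blk',cc[i].round(1),s[i,4],ray(b,*cc[i],.077).round(3),np.nanmedian(W[l==i],0).round(3))
for nm,p in dict(cup=(305,260),wip=(300,120),chop=(112,237),purp=(246,148),barfloor=(375,200),boxfloor=(240,230)).items(): print(nm,W[p[1],p[0]].round(3))
# handle
for C,nm in((W,'top'),(Ws,'scene')):
    x,y,z=C[...,0],C[...,1],C[...,2]
    q=(y<-.03)&(y>-.4)&(x>.3)&(x<.85)&(z>.02)
    P=C[q]; print(nm,len(P),P.min(0).round(3),P.max(0).round(3))
E
```

```text
blk [192.6 194.1] 65 [0.558 0.294 0.077] [0.569 0.305 0.016]
blk [247.8 203.5] 100 [0.528 0.138 0.077] [0.528 0.138 0.076]
blk [271. 205.] 98 [0.522 0.073 0.077] [0.522 0.073 0.077]
blk [225.4 213.7] 103 [0.5   0.201 0.077] [0.499 0.202 0.077]
blk [203.5 215. ] 104 [0.498 0.263 0.077] [0.498 0.264 0.076]
cup [ 0.367 -0.024  0.005]
wip [ 0.775 -0.019  0.057]
chop [0.445 0.547 0.001]
purp [0.69  0.141 0.071]
barfloor [ 0.524 -0.205  0.128]
boxfloor [0.458 0.165 0.005]
top 9759 [ 0.34 -0.4   0.02] [ 0.85  -0.03   0.149]
scene 5598 [ 0.345 -0.4    0.02 ] [ 0.85  -0.03   0.144]
```

View pics/crop0.png

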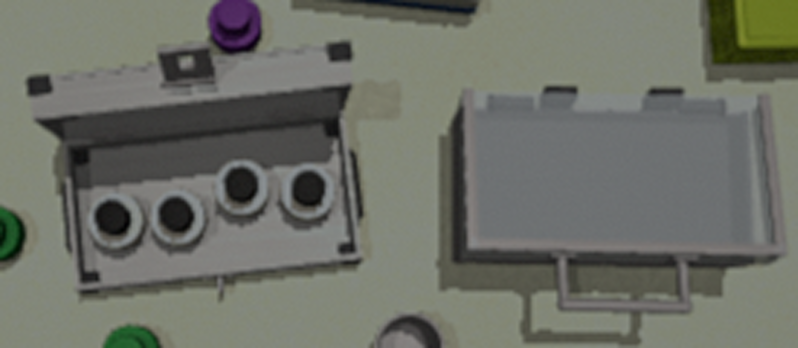

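The crop shows the four white, black-capped jars, the hasp on the lid at crop (187,65), the staple at (220,285), and the hood tilted open with its handle at (625,303).

```bash
python3 - <<'E'
from h import *
import pickle
a,b=pickle.load(open('c0.pkl','rb'))
W=cloud(b);Ws=cloud(a)
def px(x,y): return 165+x/2.9,140+y/2.9
# box front corners
A=ray(b,*px(82,291),.046);B=ray(b,*px(361,263),.046);print('box front',A,B)
d=B-A;print('len',np.hypot(*d[:2]),'yaw',np.degrees(np.arctan2(-d[0]*-1,-d[1])))
yaw=np.arctan2(d[0],-d[1]);
ex=np.array([np.cos(yaw),np.sin(yaw)]);print('box ctr',(A+B)[:2]/2+.075*ex, yaw,(A-B)[:2]@ex)
# hood plane
P=W[155+0:0] if 0 else None
x0,y0=map(int,px(490,120));x1,y1=map(int,px(730,230))
Q=W[y0:y1,x0:x1].reshape(-1,3);Q=Q[~np.isnan(Q[:,0])]
c=np.linalg.lstsq(np.c_[Q[:,:2],np.ones(len(Q))],Q[:,2],rcond=None)[0]
res=Q[:,2]-np.c_[Q[:,:2],np.ones(len(Q))]@c
print('hood plane',c,res.std())
g=c[:2];print('slope',np.arctan(np.hypot(*g)),'yaw of downhill(+x bar)',np.degrees(np.arctan2(-g[1],-g[0])))
# handle depth
for y in range(299,309,3):
    print([W[int(px(0,y)[1]),int(px(xx,0)[0])].round(3).tolist() for xx in (580,625,670)])
for n,p in dict(fl=(462,247),fr=(785,247),bl=(463,92),br=(775,95),h1=(563,303),h2=(690,308)).items():
    u,v=px(*p);print(n,W[int(round(v)),int(round(u))].round(3))
# lid
E
python3 - <<'E'
from h import *
import pickle
a,b=pickle.load(open('c0.pkl','rb'))
W=cloud(b);Ws=cloud(a)
q=(Ws[...,1]<.3)&(Ws[...,1]>0.02)&(Ws[...,0]>.55)&(Ws[...,0]<.68)&(Ws[...,2]>.09)
P=Ws[q];print('lid top scene',P.max(0),P.min(0))
q=(W[...,1]<.32)&(W[...,1]>0.02)&(W[...,0]>.5)&(W[...,2]>.1)&(W[...,0]<.72)
P=W[q];print('lid top',P.max(0),P.min(0)); T=P[P[:,2]>.17];print(T.mean(0),len(T),np.percentile(T,[2,98],axis=0))
cv2.imwrite('pics/crop1.png',cv2.resize(a['image'][90:290,160:350],None,fx=3,fy=3,interpolation=cv2.INTER_CUBIC))
E
```

```text
box front [0.42872018 0.29678372 0.046     ] [0.45082373 0.02113513 0.046     ]
len 0.276533388700639 yaw 4.584590567172668
box ctr [0.51453199 0.16495424] 0.08001620025303732 0.0
hood plane [-0.17106736  0.00709541  0.21917639] 0.0020992516485560508
slope 0.16957025115469368 yaw of downhill(+x bar) -2.3751111658354085
[[0.409, -0.17, 0.134], [0.409, -0.21, 0.133], [0.408, -0.251, 0.136]]
[[0.407, -0.169, 0.137], [0.406, -0.209, 0.136], [0.405, -0.251, 0.135]]
[[0.404, -0.17, 0.134], [0.403, -0.209, 0.135], [0.403, -0.251, 0.135]]
[[0.402, -0.17, 0.133], [0.401, -0.209, 0.132], [0.4, -0.251, 0.135]]
fl [ 0.46  -0.067  0.117]
fr [ 0.462 -0.416 -0.002]
bl [ 0.605 -0.076  0.121]
br [ 0.618 -0.414  0.003]
h1 [ 0.407 -0.154  0.136]
h2 [ 0.402 -0.314 -0.002]
lid top scene [0.64162639 0.29999722 0.26595608] [0.58086854 0.03572664 0.09076158]
lid top [0.63895633 0.31993101 0.26793236] [0.5766094  0.03575608 0.1003008 ]
[0.60833518 0.17808073 0.20181759] 1734 [[0.58234482 0.04235268 0.1923841 ]
 [0.6342212  0.31448361 0.26367946]]
```

View pics/crop1.png

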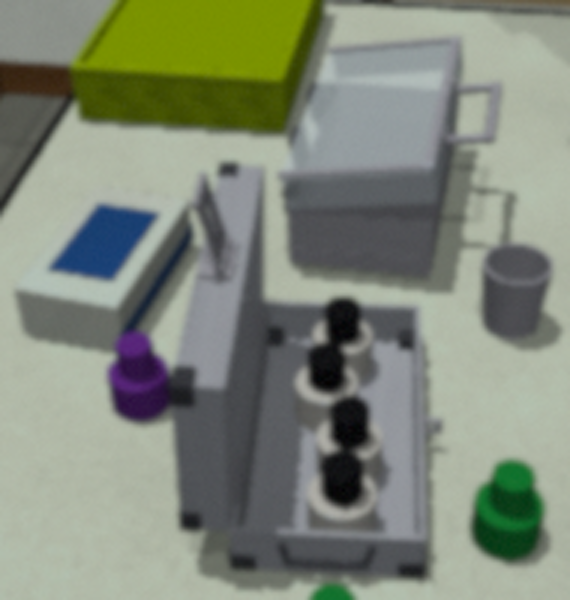

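>>> step_arm --increments '[{"tz": 30, "tx": 20, "ty": 30, "az": 6, "claw": -0.27}, {"tx": 20, "ty": 37, "az": 6}, {"tx": 20, "ty": 37, "az": 6}, {"tx": 20, "ty": 37, "az": 6}, {"tx": 20, "ty": 37, "az": 6}, {"tx": 20, "ty": 37, "az": 6}, {"tx": 20, "ty": 37, "az": 6}, {"tx": 20, "ty": 37, "az": 6}, {"tx": 20, "ty": 37, "az": 6}, {"tx": 20, "ty": 37, "az": 6}, {"tx": 20, "ty": 40, "az": 7}, {"tx": 18, "ty": 40, "az": 6.5}]' --newtons 30

```text
$.increments[0]: bad value
```

```bash
python3 - <<'E'
from h import *
s=r.get_state();print(s['tcp_pos'],s['eef_rot'],s['gripper_width'],s['joints'].round(1))
E
```

```text
[ 0.16607539 -0.6537882   0.21282941] [ 1.79915844e+02 -8.65789451e-03 -1.65749130e+02] 0.08774491322107071 [-59.2  20.6   0.6  -0.  -70.1 -16.5]
```

>>> step_arm --increments '[{"tx": 20, "ty": 30, "tz": 30, "ax": 0, "ay": 0, "az": 6, "claw": -0.27}, {"tx": 20, "ty": 37, "tz": 0, "ax": 0, "ay": 0, "az": 6, "claw": -0.27}, {"tx": 20, "ty": 37, "tz": 0, "ax": 0, "ay": 0, "az": 6, "claw": -0.27}, {"tx": 20, "ty": 37, "tz": 0, "ax": 0, "ay": 0, "az": 6, "claw": -0.27}, {"tx": 20, "ty": 37, "tz": 0, "ax": 0, "ay": 0, "az": 6, "claw": -0.27}, {"tx": 20, "ty": 37, "tz": 0, "ax": 0, "ay": 0, "az": 6, "claw": -0.27}, {"tx": 20, "ty": 37, "tz": 0, "ax": 0, "ay": 0, "az": 6, "claw": -0.27}, {"tx": 20, "ty": 37, "tz": 0, "ax": 0, "ay": 0, "az": 6, "claw": -0.27}, {"tx": 20, "ty": 37, "tz": 0, "ax": 0, "ay": 0, "az": 6, "claw": -0.27}, {"tx": 20, "ty": 37, "tz": 0, "ax": 0, "ay": 0, "az": 6, "claw": -0.27}, {"tx": 20, "ty": 40, "tz": 0, "ax": 0, "ay": 0, "az": 7, "claw": -0.27}, {"tx": 18, "ty": 40, "tz": 0, "ax": 0, "ay": 0, "az": 6.5, "claw": -0.27}]' --newtons 30

```text
time_s: 1.3
tcp_pos: [0.4045, -0.2095, 0.2436]
eef_rot: [-180.0, 0.0, -92.0]
contact_force: [0.1, 0.0, 0.6]
gripper_width: 0.0321
```

>>> step_arm --increments '[{"tx": 0, "ty": 0, "tz": -40, "ax": 0, "ay": 0, "az": 0, "claw": -0.27}, {"tx": 0, "ty": 0, "tz": -40, "ax": 0, "ay": 0, "az": 0, "claw": -0.27}, {"tx": 0, "ty": 0, "tz": -20, "ax": 0, "ay": 0, "az": 0, "claw": -0.27}, {"tx": 0, "ty": 0, "tz": -13, "ax": 0, "ay": 0, "az": 0, "claw": -0.27}, {"tx": 0, "ty": 0, "tz": 0, "ax": 0, "ay": 0, "az": 0, "claw": -1}, {"tx": 0, "ty": 0, "tz": 0, "ax": 0, "ay": 0, "az": 0, "claw": -1}, {"tx": 0, "ty": 0, "tz": 0, "ax": 0, "ay": 0, "az": 0, "claw": -1}, {"tx": 0, "ty": 0, "tz": 0, "ax": 0, "ay": 0, "az": 0, "claw": -1}]' --newtons 30

```text
time_s: 2.1
tcp_pos: [0.4047, -0.2113, 0.1315]
eef_rot: [-179.9, -0.0, -92.2]
contact_force: [-0.7, 1.0, -0.2]
gripper_width: 0.0056
```

```bash
python3 - <<'E'
from h import *
yaw=np.radians(-2.2);R=.1998;a0=.0902
th=np.linspace(.17,1.56,21)
X=-R*np.cos(th+a0);Z=R*np.sin(th+a0)
print(np.round(np.c_[np.diff(X)*np.cos(yaw),np.diff(X)*np.sin(yaw),np.diff(Z)]*1000,1).tolist())
s=r.get_state();print(s['tcp_pos'],s['contact_force'],s['gripper_width'])
E
```

```text
[[4.0, -0.2, 13.3], [4.9, -0.2, 13.0], [5.8, -0.2, 12.6], [6.7, -0.3, 12.2], [7.5, -0.3, 11.7], [8.3, -0.3, 11.1], [9.1, -0.3, 10.5], [9.8, -0.4, 9.9], [10.4, -0.4, 9.2], [11.0, -0.4, 8.4], [11.6, -0.4, 7.6], [12.1, -0.5, 6.8], [12.5, -0.5, 5.9], [12.9, -0.5, 5.1], [13.2, -0.5, 4.1], [13.5, -0.5, 3.2], [13.7, -0.5, 2.3], [13.8, -0.5, 1.3], [13.9, -0.5, 0.3], [13.9, -0.5, -0.6]]
[ 0.4047369  -0.21132874  0.13154397] [-0.72824859  0.97124172 -0.1861995 ] 0.005603456313703074
```

>>> step_arm --increments '[{"tx": 0, "ty": 0, "tz": 0, "ax": 0, "ay": 0, "az": 0, "claw": -1}]'

```text
time_s: 2.2
tcp_pos: [0.4046, -0.2113, 0.1313]
eef_rot: [-179.9, -0.0, -92.3]
contact_force: [-0.1, -0.9, 0.1]
gripper_width: 0.0012
```

```bash
python3 - <<'E'
from h import *
a=cap('scene');b=cap('top')
A=cv2.resize(a['image'][80:220,230:370],(560,560),interpolation=cv2.INTER_CUBIC)
cv2.imwrite('pics/h1.png',A)
W=cloud(a)
for u,v in [(318,134),(322,128),(316,136)]: print(W[v,u])
E
```

```text
[ 0.42145473 -0.39134787 -0.00367741]
[ 0.41212772 -0.19287417  0.13262322]
[ 0.42827381 -0.15166345  0.12686867]
```

View pics/h1.png

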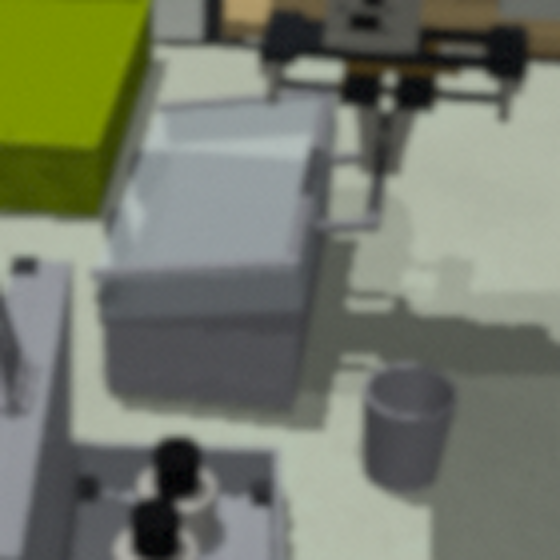

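```bash
python3 - <<'E'
from h import *
import pickle
a,b=pickle.load(open('c0.pkl','rb'))
def proj(c,X):
    p=c['R']@np.array(X)+c['t'];return (c['cx']+c['fx']*p[0]/p[2],c['cy']+c['fy']*p[1]/p[2])
for X in [(.4046,-.2113,.1313),(.4046,-.2113,.112)]:
    u,v=proj(a,X);print('scene',u,v,'crop',(u-230)*4,(v-80)*4)
    u,v=proj(b,X);print('top',u,v,'crop',(u-165)*2.9,(v-140)*2.9)
# handle in scene (initial): points z .1-.15, x<.43
for c,n in((a,'scene'),(b,'top')):
    W=cloud(c);q=(W[...,1]<-.14)&(W[...,1]>-.29)&(W[...,0]>.38)&(W[...,0]<.425)&(W[...,2]>.08)&(W[...,2]<.2)
    P=W[q];print(n,len(P));
    for lo in np.arange(-.28,-.14,.02):
        s=P[(P[:,1]>=lo)&(P[:,1]<lo+.02)]
        if len(s):print(lo.round(2),len(s),np.median(s,0).round(3),s[:,0].min().round(3),s[:,0].max().round(3))
E
```

```text
scene 324.58013521455393 125.64348349104226 crop 378.32054085821574 182.57393396416904
top 380.4943464904101 244.58810280623516 crop 624.9336048221893 303.30549813808193
scene 323.9954242634813 131.04648805832568 crop 375.98169705392525 204.18595223330271
top 378.4744964426949 244.78159876314396 crop 619.0760396838151 303.8666364131175
scene 101
-0.28 10 [ 0.416 -0.262  0.131] 0.402 0.424
-0.26 18 [ 0.409 -0.255  0.131] 0.401 0.424
-0.24 9 [ 0.407 -0.232  0.133] 0.404 0.413
-0.22 12 [ 0.407 -0.211  0.133] 0.403 0.413
-0.2 13 [ 0.409 -0.191  0.134] 0.402 0.415
-0.18 14 [ 0.41  -0.169  0.133] 0.405 0.414
-0.16 25 [ 0.413 -0.151  0.13 ] 0.404 0.425
top 247
-0.28 36 [ 0.413 -0.264  0.131] 0.397 0.424
-0.26 40 [ 0.403 -0.251  0.135] 0.397 0.424
-0.24 29 [ 0.406 -0.23   0.134] 0.4 0.409
-0.22 31 [ 0.404 -0.21   0.135] 0.401 0.409
-0.2 36 [ 0.406 -0.189  0.133] 0.401 0.412
-0.18 36 [ 0.407 -0.17   0.134] 0.402 0.412
-0.16 39 [ 0.412 -0.154  0.132] 0.402 0.423
```

```bash
python3 - <<'E'
from h import *
a=cap('scene');b=cap('top')
cv2.imwrite('pics/h2.png',np.hstack([cv2.resize(a['image'][80:145,300:365],(390,390),interpolation=cv2.INTER_CUBIC),cv2.resize(b['image'][200:265,340:405],(390,390),interpolation=cv2.INTER_CUBIC)]))
W=cloud(a)
for v in range(104,142,3): print(v,[tuple((W[v,u]*1000).round().astype(int)) if W[v,u,0]==W[v,u,0] else 0 for u in range(318,334,3)])
print(r.get_state()['tcp_pos'],r.get_state()['gripper_width'])
E
```

```text
104 [(np.int64(431), np.int64(-175), np.int64(220)), (np.int64(422), np.int64(-174), np.int64(222)), (np.int64(414), np.int64(-172), np.int64(223)), (np.int64(405), np.int64(-181), np.int64(219)), (np.int64(397), np.int64(-171), np.int64(225)), (np.int64(388), np.int64(-175), np.int64(223))]
107 [(np.int64(431), np.int64(-606), np.int64(0)), (np.int64(421), np.int64(-201), np.int64(199)), (np.int64(413), np.int64(-173), np.int64(213)), (np.int64(404), np.int64(-171), np.int64(215)), (np.int64(396), np.int64(-170), np.int64(216)), (np.int64(387), np.int64(-170), np.int64(216))]
110 [(np.int64(430), np.int64(-578), np.int64(1)), (np.int64(421), np.int64(-201), np.int64(189)), (np.int64(412), np.int64(-203), np.int64(189)), (np.int64(403), np.int64(-199), np.int64(191)), (np.int64(394), np.int64(-199), np.int64(192)), (np.int64(369), np.int64(-594), np.int64(-3))]
113 [(np.int64(429), np.int64(-566), np.int64(-6)), (np.int64(420), np.int64(-202), np.int64(179)), (np.int64(411), np.int64(-202), np.int64(179)), (np.int64(402), np.int64(-202), np.int64(180)), (np.int64(393), np.int64(-200)
[... 2018 characters left out ...]
396), np.int64(-3)), (np.int64(366), np.int64(-394), np.int64(-1))]
137 [(np.int64(422), np.int64(-147), np.int64(126)), (np.int64(413), np.int64(-150), np.int64(126)), (np.int64(399), np.int64(-364), np.int64(1)), (np.int64(388), np.int64(-368), np.int64(0)), (np.int64(377), np.int64(-374), np.int64(-3)), (np.int64(366), np.int64(-372), np.int64(-1))]
140 [(np.int64(420), np.int64(-344), np.int64(-1)), (np.int64(409), np.int64(-348), np.int64(-3)), (np.int64(398), np.int64(-346), np.int64(-1)), (np.int64(387), np.int64(-344), np.int64(1)), (np.int64(376), np.int64(-352), np.int64(-2)), (np.int64(366), np.int64(-352), np.int64(-2))]
[ 0.40424821 -0.21122212  0.13084558] 0.0002877698006432107
```

View pics/h2.png

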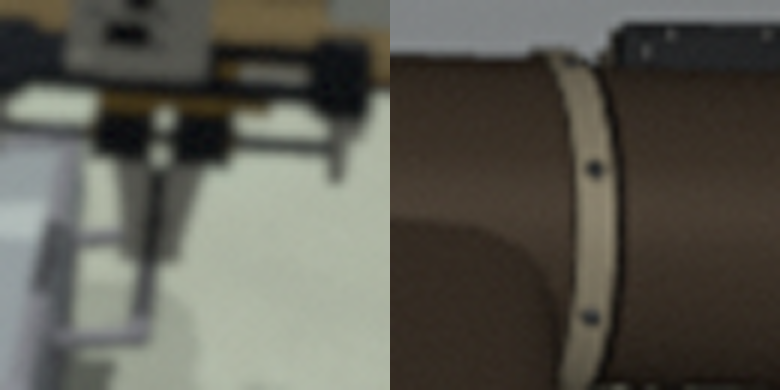

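>>> step_arm --increments '[{"tx": 0, "ty": 0, "tz": 20, "ax": 0, "ay": 0, "az": 0, "claw": -0.27}, {"tx": 0, "ty": 0, "tz": 0, "ax": 0, "ay": 0, "az": 0, "claw": -0.27}, {"tx": 0, "ty": 0, "tz": 0, "ax": 0, "ay": 0, "az": 0, "claw": -0.27}, {"tx": 0, "ty": 0, "tz": 0, "ax": 0, "ay": 0, "az": 0, "claw": -0.27}, {"tx": 0, "ty": 0, "tz": 0, "ax": 0, "ay": 0, "az": 0, "claw": -0.27}, {"tx": 0, "ty": 0, "tz": 0, "ax": 0, "ay": 0, "az": 0, "claw": -0.27}]'

```text
time_s: 3.0
tcp_pos: [0.404, -0.2112, 0.1503]
eef_rot: [180.0, 0.0, -92.2]
contact_force: [0.6, -0.7, 0.7]
gripper_width: 0.032
```

```bash
python3 - <<'E'
from h import *
print(r.finger_overhang,[x for x in dir(r) if x[0]!='_'])
s=r.get_state();print(s['tcp_pos'],s['gripper_width'],s['contact_force'])
a=cap('scene');W=cloud(a)
for v in range(100,140,2):
    row=W[v,310:345]; q=(row[:,1]>-.26)&(row[:,1]<-.15)&(row[:,2]>.1)
    print(v,(row[q][:,0].min()*1000).round() if q.any() else 0,(row[q][:,0].max()*1000).round() if q.any() else 0,(np.median(row[q],0)*1000).round() if q.any() else 0)
w=cap('wrist','w1.png');print({k:w[k] for k in('fx','cx','cy','R','t')})
E
```

```text
0.019 ['Unreachable', 'close_job', 'finger_overhang', 'get_state']
[ 0.40395325 -0.21118111  0.15029502] 0.031953980725874194 [ 0.57282564 -0.68787208  0.74862494]
100 359.0 449.0 [ 385. -173.  236.]
102 361.0 444.0 [ 387. -201.  214.]
104 370.0 443.0 [ 390. -202.  210.]
106 372.0 440.0 [ 389. -200.  204.]
108 374.0 439.0 [ 389. -200.  197.]
110 376.0 439.0 [ 407. -201.  190.]
112 376.0 438.0 [ 406. -202.  181.]
114 378.0 438.0 [ 407. -201.  176.]
116 377.0 453.0 [ 425. -201.  169.]
118 376.0 453.0 [ 405. -250.  134.]
120 401.0 449.0 [ 427. -257.  125.]
122 404.0 452.0 [ 410. -233.  132.]
124 404.0 451.0 [ 411. -222.  131.]
126 403.0 450.0 [ 410. -207.  132.]
128 403.0 450.0 [ 408. -196.  132.]
130 406.0 449.0 [ 412. -183.  132.]
132 405.0 414.0 [ 410. -169.  132.]
134 405.0 414.0 [ 409. -156.  133.]
136 407.0 446.0 [ 431. -152.  127.]
138 443.0 446.0 [ 444. -152.  118.]
{'fx': 297.3186396354542, 'cx': 257.3991928596793, 'cy': 193.33553953214914, 'R': array([[-9.99270746e-01,  3.81704777e-02,  9.95882970e-04],
       [ 3.67658138e-02,  9.54802231e-01,  2.94959275e-01],
       [ 1.03078651e-02,  2.94780789e-01, -9.55509306e-01]]), 't': array([0.41242835, 0.16768509, 0.38895783])}
```

View pics/w1.png

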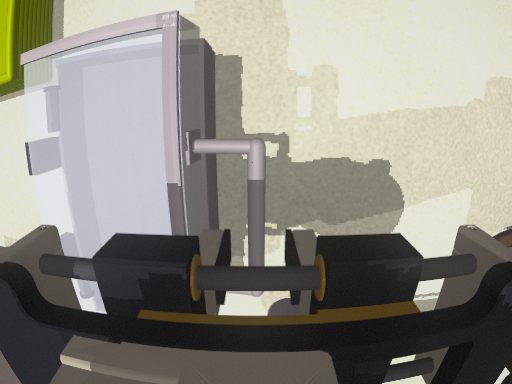

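```bash
cat >> h.py <<'E'
def wcloud(c):
    d=c['depth'];v,u=np.mgrid[:d.shape[0],:d.shape[1]]
    x=(u-c['cx'])/c['fx'];y=(v-c['cy'])/c['fy'];th=np.hypot(x,y)+1e-9
    k=np.tan(th)/th*d
    W=(np.stack([x*k,y*k,d],-1)-c['t'])@c['R'];W[d==0]=np.nan
    return W
E
python3 - <<'E'
from h import *
w=cap('wrist');W=wcloud(w);s=r.get_state()
print(s['tcp_pos'],'table',[W[v,u].round(3) for u,v in[(350,60),(450,60),(300,30)]],'handle',[W[v,u].round(3) for u,v in[(256,160),(256,190),(256,210),(220,147)]])
print('fingers',[W[v,u].round(3) for u,v in[(215,250),(300,250),(130,250)]], 'cam',-w['R'].T@w['t'])
E
```

```text
[ 0.40408422 -0.21120027  0.15048221] table [array([ 0.298, -0.34 , -0.001]), array([ 0.162, -0.353,  0.   ]), array([ 0.353, -0.372, -0.001])] handle [array([ 0.404, -0.255,  0.136]), array([ 0.405, -0.235,  0.134]), array([ 0.405, -0.222,  0.136]), array([ 0.427, -0.264,  0.131])]
fingers [array([ 0.427, -0.218,  0.184]), array([ 0.383, -0.217,  0.186]), array([ 0.442, -0.251,  0.247])] cam [ 0.40198657 -0.29051028  0.32184922]
```

The fingertips stand about 30 mm higher than the reported TCP implies: the tip is at reported z + 11 mm, and two cameras agree on this. I'll correct for it in every move.

>>> step_arm --increments '[{"tx": 0, "ty": 0, "tz": -25, "ax": 0, "ay": 0, "az": 0, "claw": -0.27}, {"tx": 0, "ty": 0, "tz": -24, "ax": 0, "ay": 0, "az": 0, "claw": -0.27}, {"tx": 0, "ty": 0, "tz": 0, "ax": 0, "ay": 0, "az": 0, "claw": -1}, {"tx": 0, "ty": 0, "tz": 0, "ax": 0, "ay": 0, "az": 0, "claw": -1}, {"tx": 0, "ty": 0, "tz": 0, "ax": 0, "ay": 0, "az": 0, "claw": -1}, {"tx": 0, "ty": 0, "tz": 0, "ax": 0, "ay": 0, "az": 0, "claw": -1}, {"tx": 0, "ty": 0, "tz": 0, "ax": 0, "ay": 0, "az": 0, "claw": -1}]' --newtons 30

```text
time_s: 3.85
tcp_pos: [0.4051, -0.2113, 0.1028]
eef_rot: [-179.9, -0.0, -92.2]
contact_force: [0.4, -0.4, 2.5]
gripper_width: 0.0108
```

>>> step_arm --increments '[{"tx": 4, "ty": 0, "tz": 13, "ax": 0, "ay": 0, "az": 0, "claw": -1}, {"tx": 5, "ty": 0, "tz": 13, "ax": 0, "ay": 0, "az": 0, "claw": -1}, {"tx": 6, "ty": 0, "tz": 13, "ax": 0, "ay": 0, "az": 0, "claw": -1}, {"tx": 7, "ty": -0.5, "tz": 12, "ax": 0, "ay": 0, "az": 0, "claw": -1}, {"tx": 7.5, "ty": -0.5, "tz": 12, "ax": 0, "ay": 0, "az": 0, "claw": -1}, {"tx": 8, "ty": -0.5, "tz": 11, "ax": 0, "ay": 0, "az": 0, "claw": -1}, {"tx": 9, "ty": -0.5, "tz": 10.5, "ax": 0, "ay": 0, "az": 0, "claw": -1}, {"tx": 10, "ty": -0.5, "tz": 10, "ax": 0, "ay": 0, "az": 0, "claw": -1}, {"tx": 10, "ty": -0.5, "tz": 9, "ax": 0, "ay": 0, "az": 0, "claw": -1}, {"tx": 11, "ty": -0.5, "tz": 8.5, "ax": 0, "ay": 0, "az": 0, "claw": -1}]'

```text
time_s: 4.85
tcp_pos: [0.476, -0.2143, 0.2132]
eef_rot: [179.4, 0.1, -92.3]
contact_force: [-17.2, 5.7, 11.4]
gripper_width: 0.0113
```

>>> step_arm --increments '[{"tx": 11, "ty": -0.5, "tz": 7.5, "ax": 0, "ay": 0, "az": 0, "claw": -1}, {"tx": 12, "ty": -0.5, "tz": 7, "ax": 0, "ay": 0, "az": 0, "claw": -1}, {"tx": 12.5, "ty": -0.5, "tz": 6, "ax": 0, "ay": 0, "az": 0, "claw": -1}, {"tx": 13, "ty": -0.5, "tz": 5, "ax": 0, "ay": 0, "az": 0, "claw": -1}, {"tx": 13, "ty": -0.5, "tz": 4, "ax": 0, "ay": 0, "az": 0, "claw": -1}, {"tx": 13.5, "ty": -0.5, "tz": 3, "ax": 0, "ay": 0, "az": 0, "claw": -1}, {"tx": 13.5, "ty": -0.5, "tz": 2, "ax": 0, "ay": 0, "az": 0, "claw": -1}, {"tx": 14, "ty": -0.5, "tz": 1, "ax": 0, "ay": 0, "az": 0, "claw": -1}, {"tx": 14, "ty": -0.5, "tz": 0, "ax": 0, "ay": 0, "az": 0, "claw": -1}, {"tx": 8, "ty": 0, "tz": 0, "ax": 0, "ay": 0, "az": 0, "claw": -1}, {"tx": 0, "ty": 0, "tz": 0, "ax": 0, "ay": 0, "az": 0, "claw": -1}]'

```text
time_s: 5.95
tcp_pos: [0.6075, -0.2199, 0.2515]
eef_rot: [-179.8, -0.1, -92.2]
contact_force: [-0.3, -1.1, 8.2]
gripper_width: 0.0111
```

```bash
python3 - <<'E'
from h import *
a=cap('scene')
cv2.imwrite('pics/s2.png',cv2.resize(a['image'][40:240,220:420],(600,600),interpolation=cv2.INTER_CUBIC))
E
```

View pics/s2.png

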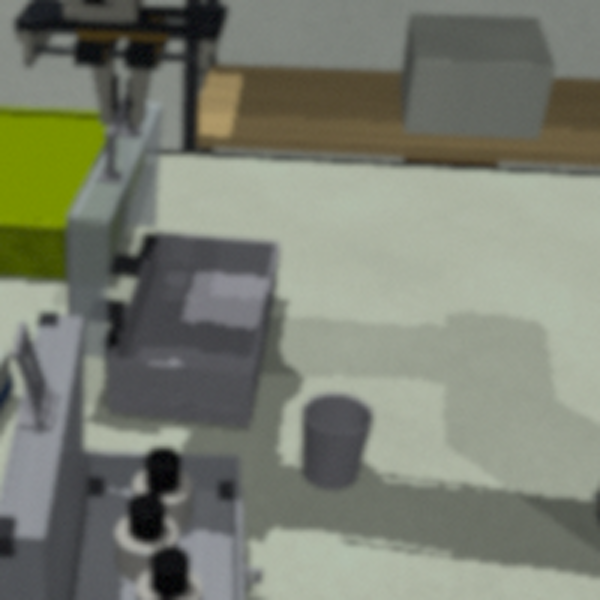

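>>> step_arm --increments '[{"tx": 0, "ty": 0, "tz": 0, "ax": 0, "ay": 0, "az": 0, "claw": -0.4}, {"tx": 0, "ty": 0, "tz": 0, "ax": 0, "ay": 0, "az": 0, "claw": -0.4}, {"tx": 0, "ty": 0, "tz": 0, "ax": 0, "ay": 0, "az": 0, "claw": -0.4}, {"tx": 0, "ty": 0, "tz": 30, "ax": 0, "ay": 0, "az": 0, "claw": -0.3}, {"tx": 0, "ty": 0, "tz": 35, "ax": 0, "ay": 0, "az": 0, "claw": 0}, {"tx": -30, "ty": 15, "tz": 0, "ax": 0, "ay": 0, "az": -8, "claw": 0}, {"tx": -30, "ty": 30, "tz": 0, "ax": 0, "ay": 0, "az": -8.5, "claw": 0}, {"tx": -25, "ty": 40, "tz": 0, "ax": 0, "ay": 0, "az": -8.5, "claw": 0}, {"tx": 0, "ty": 45, "tz": 0, "ax": 0, "ay": 0, "az": -8.5, "claw": 0}, {"tx": 0, "ty": 45, "tz": 0, "ax": 0, "ay": 0, "az": -8.5, "claw": 0}, {"tx": 0, "ty": 45, "tz": -20, "ax": 0, "ay": 0, "az": -8.5, "claw": 0}, {"tx": 0, "ty": 40, "tz": -20, "ax": 0, "ay": 0, "az": -8.5, "claw": 0}]'

```text
time_s: 7.2
tcp_pos: [0.5224, 0.0308, 0.2762]
eef_rot: [-180.0, 0.1, -149.2]
contact_force: [1.5, -0.0, -0.1]
gripper_width: 0.0441
```

>>> step_arm --increments '[{"tx": 0, "ty": 33, "tz": -20, "ax": 0, "ay": 0, "az": -8.5, "claw": 0}, {"tx": 0, "ty": 0, "tz": -40, "ax": 0, "ay": 0, "az": -8.5, "claw": 0}, {"tx": 0, "ty": 0, "tz": -40, "ax": 0, "ay": 0, "az": -7, "claw": 0}, {"tx": 0, "ty": 0, "tz": 0, "ax": 0, "ay": 0, "az": 0, "claw": 0}]'

```text
time_s: 7.6
tcp_pos: [0.5189, 0.0612, 0.171]
eef_rot: [-179.9, -0.5, -173.0]
contact_force: [-1.6, -0.6, 0.2]
gripper_width: 0.044
```

```bash
cat > jars.py <<'E'
from h import *
w=cap('wrist','wj.png');W=wcloud(w);im=w['image'];s=r.get_state();t=s['tcp_pos']
print(t,s['eef_rot'],s['gripper_width'])
m=((im.max(2)<60)&(abs(W[...,2]-.077)<.008)&(W[...,0]>.4)&(W[...,0]<.65)&(W[...,1]>-.02)&(W[...,1]<.34)).astype(np.uint8)
n,l,st,cc=cv2.connectedComponentsWithStats(m)
for i in range(1,n):
    if st[i,4]>60:
        P=W[l==i];print(cc[i].round(),st[i,4],np.median(P,0).round(4),((P.min(0)+P.max(0))/2).round(4))
E
python3 jars.py
```

```text
[0.52103228 0.06136168 0.17437631] [-179.89519751   -0.28750395 -172.75973297] 0.04401572894588556
[398. 193.] 716 [0.503  0.2029 0.0773] [0.503  0.2047 0.0745]
[269. 187.] 105 [0.5126 0.0717 0.0756] [0.518  0.0732 0.0739]
[444. 198.] 629 [0.5008 0.2635 0.0773] [0.5016 0.266  0.0743]
[337. 214.] 534 [0.5338 0.1432 0.0772] [0.5316 0.1404 0.0742]
```

View pics/wj.png

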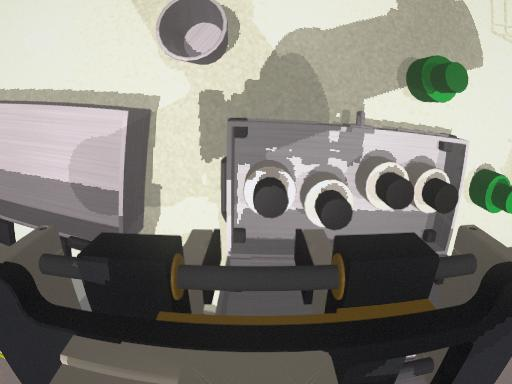

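>>> step_arm --increments '[{"tx": 0, "ty": 12, "tz": -30, "ax": 0, "ay": 0, "az": -2.5, "claw": 0}, {"tx": 0, "ty": 0, "tz": -40, "ax": 0, "ay": 0, "az": 0, "claw": 0}, {"tx": 0, "ty": 0, "tz": -30, "ax": 0, "ay": 0, "az": 0, "claw": 0}, {"tx": 0, "ty": 0, "tz": -20, "ax": 0, "ay": 0, "az": 0, "claw": 0}, {"tx": 0, "ty": 0, "tz": -10, "ax": 0, "ay": 0, "az": 0, "claw": 0}, {"tx": 0, "ty": 0, "tz": 0, "ax": 0, "ay": 0, "az": 0, "claw": 0}]' --newtons 25

```text
time_s: 8.25
tcp_pos: [0.5233, 0.074, 0.0465]
eef_rot: [-180.0, 0.0, -175.3]
contact_force: [-0.4, -0.2, 0.3]
gripper_width: 0.0438
```

>>> step_arm --increments '[{"tx": -1, "ty": -0.5, "tz": -6, "ax": 0, "ay": 0, "az": 0, "claw": 0}, {"tx": 0, "ty": 0, "tz": 0, "ax": 0, "ay": 0, "az": 0, "claw": -1}, {"tx": 0, "ty": 0, "tz": 0, "ax": 0, "ay": 0, "az": 0, "claw": -1}, {"tx": 0, "ty": 0, "tz": 0, "ax": 0, "ay": 0, "az": 0, "claw": -1}, {"tx": 0, "ty": 0, "tz": 0, "ax": 0, "ay": 0, "az": 0, "claw": -1}]'

```text
time_s: 8.75
tcp_pos: [0.5222, 0.0738, 0.0408]
eef_rot: [180.0, 0.1, -175.4]
contact_force: [-1.7, 1.4, 5.6]
gripper_width: 0.0337
```

>>> step_arm --increments '[{"tx": 0, "ty": 0, "tz": 20, "ax": 0, "ay": 0, "az": 0, "claw": -1}, {"tx": 0, "ty": 0, "tz": 40, "ax": 0, "ay": 0, "az": 0, "claw": -1}, {"tx": 0, "ty": 0, "tz": 40, "ax": 0, "ay": 0, "az": 0, "claw": -1}, {"tx": -5, "ty": -20, "tz": 20, "ax": 0, "ay": 0, "az": 0, "claw": -1}, {"tx": -5, "ty": -40, "tz": 0, "ax": 0, "ay": 0, "az": -1, "claw": -1}, {"tx": -5, "ty": -45, "tz": 0, "ax": 0, "ay": 0, "az": -1, "claw": -1}, {"tx": -3, "ty": -45, "tz": 0, "ax": 0, "ay": 0, "az": -1, "claw": -1}, {"tx": -2, "ty": -45, "tz": 0, "ax": 0, "ay": 0, "az": -1, "claw": -1}, {"tx": -1, "ty": -45, "tz": 0, "ax": 0, "ay": 0, "az": -1, "claw": -1}, {"tx": -1, "ty": -45, "tz": 0, "ax": 0, "ay": 0, "az": -1, "claw": -1}, {"tx": -1, "ty": -45, "tz": 0, "ax": 0, "ay": 0, "az": -1, "claw": -1}, {"tx": 0, "ty": -45, "tz": 0, "ax": 0, "ay": 0, "az": 0, "claw": -1}]'

```text
time_s: 9.95
tcp_pos: [0.4979, -0.3032, 0.1597]
eef_rot: [180.0, -0.0, 177.5]
contact_force: [1.4, 0.4, -1.6]
gripper_width: 0.0334
```

```bash
python3 - <<'E'
from h import *
s=r.get_state();print(s['tcp_pos'],s['eef_rot'],s['contact_force'])
c=cap('scene')
W=cloud(c)
im=c['image'];q=(W[...,1]<-.25)&(W[...,1]>-.36)&(W[...,0]>.42)&(W[...,0]<.56)&(W[...,2]>.09)&(W[...,2]<.2)&(im.min(2)>100)
P=W[q];print('body',len(P),np.percentile(P,[2,50,98],axis=0).round(3) if len(P) else '')
# well rim: points z .068-.082 around bar
q=(abs(W[...,2]-.073)<.006)&(W[...,0]>.42)&(W[...,0]<.63)&(W[...,1]<-.05)&(W[...,1]>-.38)
P=W[q];print(len(P))
R=np.array([[.9993,-.0384],[.0384,.9993]]);L=(P[:,:2]-[.5225,-.2155])@R.T
print(np.percentile(L,[1,5,50,95,99],axis=0).round(3))
E
```

```text
[ 0.49785041 -0.30317202  0.15973162] [ 1.79975747e+02 -2.74856069e-02  1.77530631e+02] [ 1.43569705  0.38497919 -1.63991746]
body 60 [[ 0.478 -0.313  0.124]
 [ 0.521 -0.29   0.161]
 [ 0.532 -0.275  0.186]]
436
[[-0.072 -0.141]
 [-0.071 -0.136]
 [ 0.016  0.044]
 [ 0.087  0.144]
 [ 0.103  0.145]]
```

>>> step_arm --increments '[{"tx": 1, "ty": -3, "tz": -40, "ax": 0, "ay": 0, "az": 0, "claw": -1}, {"tx": 0, "ty": 0, "tz": -30, "ax": 0, "ay": 0, "az": 0, "claw": -1}, {"tx": 0, "ty": 0, "tz": -15, "ax": 0, "ay": 0, "az": 0, "claw": -1}, {"tx": 0, "ty": 0, "tz": -6, "ax": 0, "ay": 0, "az": 0, "claw": -1}, {"tx": 0, "ty": 0, "tz": 0, "ax": 0, "ay": 0, "az": 0, "claw": -1}]'

```text
time_s: 10.5
tcp_pos: [0.4991, -0.3043, 0.0682]
eef_rot: [180.0, -0.1, 177.6]
contact_force: [0.6, -0.4, -1.3]
gripper_width: 0.0336
```

Still carrying the weight; 2 mm more, then release.

>>> step_arm --increments '[{"tx": 0, "ty": 0, "tz": -2, "ax": 0, "ay": 0, "az": 0, "claw": -1}, {"tx": 0, "ty": 0, "tz": 0, "ax": 0, "ay": 0, "az": 0, "claw": -0.05}, {"tx": 0, "ty": 0, "tz": 0, "ax": 0, "ay": 0, "az": 0, "claw": -0.05}, {"tx": 0, "ty": 0, "tz": 15, "ax": 0, "ay": 0, "az": 0, "claw": -0.05}, {"tx": 0, "ty": 0, "tz": 40, "ax": 0, "ay": 0, "az": 0, "claw": 0}, {"tx": 0, "ty": 45, "tz": 40, "ax": 0, "ay": 0, "az": 0, "claw": 0}, {"tx": 0, "ty": 45, "tz": 0, "ax": 0, "ay": 0, "az": 0, "claw": 0}, {"tx": 0, "ty": 48, "tz": 0, "ax": 0, "ay": 0, "az": 1, "claw": 0}, {"tx": 0, "ty": 48, "tz": 0, "ax": 0, "ay": 0, "az": 1, "claw": 0}, {"tx": 5, "ty": 48, "tz": 0, "ax": 0, "ay": 0, "az": 2, "claw": 0}, {"tx": 8, "ty": 48, "tz": 0, "ax": 0, "ay": 0, "az": 2, "claw": 0}, {"tx": 8, "ty": 48, "tz": 0, "ax": 0, "ay": 0, "az": 1, "claw": 0}]'

```text
time_s: 11.7
tcp_pos: [0.521, 0.02, 0.1566]
eef_rot: [180.0, 0.2, -175.3]
contact_force: [1.2, 0.5, 0.1]
gripper_width: 0.0439
```

```bash
python3 jars.py; python3 - <<'E'
from h import *
c=cap('scene');W=cloud(c);im=c['image']
m=((im.max(2)<50)&(abs(W[...,2]-.095)<.012)&(W[...,0]>.44)&(W[...,0]<.6)&(W[...,1]>-.36)&(W[...,1]<-.07)).astype(np.uint8)
n,l,st,cc=cv2.connectedComponentsWithStats(m)
for i in range(1,n):
    if st[i,4]>15: print('bar jar',np.median(W[l==i],0).round(3),np.nanmax(W[l==i],0).round(3))
E
```

```text
[0.52303045 0.02527889 0.15669728] [ 179.90933514    0.2612452  -175.15344784] 0.04378723815039765
[438. 191.] 717 [0.5027 0.2013 0.0773] [0.503  0.2045 0.0743]
[479. 194.] 569 [0.5009 0.2628 0.0772] [0.5014 0.2667 0.0745]
[379. 214.] 817 [0.5309 0.1389 0.0773] [0.5318 0.1403 0.0741]
bar jar [ 0.501 -0.291  0.098] [ 0.509 -0.285  0.102]
```

>>> step_arm --increments '[{"tx": 3, "ty": 40, "tz": 0, "ax": 0, "ay": 0, "az": 0, "claw": 0}, {"tx": 3, "ty": 40, "tz": 0, "ax": 0, "ay": 0, "az": 0, "claw": 0}, {"tx": 0, "ty": 33, "tz": 0, "ax": 0, "ay": 0, "az": 0, "claw": 0}, {"tx": 0, "ty": 0, "tz": -30, "ax": 0, "ay": 0, "az": 0, "claw": 0}, {"tx": 0, "ty": 0, "tz": -35, "ax": 0, "ay": 0, "az": 0, "claw": 0}, {"tx": 0, "ty": 0, "tz": -10, "ax": 0, "ay": 0, "az": 0, "claw": 0}]'

```text
time_s: 12.4
tcp_pos: [0.5248, 0.13, 0.0778]
eef_rot: [-179.9, -0.2, -175.4]
contact_force: [-0.0, -0.3, 0.6]
gripper_width: 0.0439
```

>>> step_arm --increments '[{"tx": 0, "ty": 0, "tz": 0, "ax": 0, "ay": 0, "az": 0, "claw": 0}, {"tx": 0, "ty": 0, "tz": 0, "ax": 0, "ay": 0, "az": 0, "claw": 0}]'

```text
time_s: 12.6
tcp_pos: [0.5276, 0.1309, 0.0816]
eef_rot: [180.0, 0.1, -175.4]
contact_force: [-0.1, -0.2, 0.4]
gripper_width: 0.0438
```

>>> step_arm --increments '[{"tx": 2, "ty": 7.5, "tz": 0, "ax": 0, "ay": 0, "az": 0, "claw": 0}, {"tx": 0, "ty": 0, "tz": -15, "ax": 0, "ay": 0, "az": 0, "claw": 0}, {"tx": 0, "ty": 0, "tz": -15, "ax": 0, "ay": 0, "az": 0, "claw": 0}, {"tx": 0, "ty": 0, "tz": -10, "ax": 0, "ay": 0, "az": 0, "claw": 0}, {"tx": 0, "ty": 0, "tz": 0, "ax": 0, "ay": 0, "az": 0, "claw": 0}, {"tx": 0, "ty": 0, "tz": 0, "ax": 0, "ay": 0, "az": 0, "claw": -1}, {"tx": 0, "ty": 0, "tz": 0, "ax": 0, "ay": 0, "az": 0, "claw": -1}, {"tx": 0, "ty": 0, "tz": 0, "ax": 0, "ay": 0, "az": 0, "claw": -1}, {"tx": 0, "ty": 0, "tz": 0, "ax": 0, "ay": 0, "az": 0, "claw": -1}]'

```text
time_s: 13.5
tcp_pos: [0.5294, 0.1389, 0.0411]
eef_rot: [180.0, 0.1, -175.4]
contact_force: [-1.1, 2.2, 3.8]
gripper_width: 0.0332
```

>>> step_arm --increments '[{"tx": 0, "ty": 0, "tz": 20, "ax": 0, "ay": 0, "az": 0, "claw": -1}, {"tx": 0, "ty": 0, "tz": 40, "ax": 0, "ay": 0, "az": 0, "claw": -1}, {"tx": -5, "ty": 0, "tz": 40, "ax": 0, "ay": 0, "az": 0, "claw": -1}, {"tx": -8, "ty": -20, "tz": 20, "ax": 0, "ay": 0, "az": 0, "claw": -1}, {"tx": -7, "ty": -40, "tz": 0, "ax": 0, "ay": 0, "az": -1, "claw": -1}, {"tx": -5, "ty": -45, "tz": 0, "ax": 0, "ay": 0, "az": -1, "claw": -1}, {"tx": -3, "ty": -45, "tz": 0, "ax": 0, "ay": 0, "az": -1, "claw": -1}, {"tx": 0, "ty": -45, "tz": 0, "ax": 0, "ay": 0, "az": -1, "claw": -1}, {"tx": 0, "ty": -45, "tz": 0, "ax": 0, "ay": 0, "az": -1, "claw": -1}, {"tx": 0, "ty": -45, "tz": 0, "ax": 0, "ay": 0, "az": -1, "claw": -1}, {"tx": 0, "ty": -45, "tz": 0, "ax": 0, "ay": 0, "az": -1, "claw": -1}, {"tx": 0, "ty": -45, "tz": 0, "ax": 0, "ay": 0, "az": 0, "claw": -1}]'

```text
time_s: 14.7
tcp_pos: [0.4998, -0.2384, 0.1601]
eef_rot: [180.0, -0.0, 177.5]
contact_force: [2.3, 0.5, -2.3]
gripper_width: 0.0337
```

>>> step_arm --increments '[{"tx": 0, "ty": 0, "tz": 0, "ax": 0, "ay": 0, "az": 0, "claw": -1}, {"tx": 0, "ty": 0, "tz": 0, "ax": 0, "ay": 0, "az": 0, "claw": -1}]'

```text
time_s: 14.9
tcp_pos: [0.4996, -0.2377, 0.1595]
eef_rot: [180.0, -0.1, 177.4]
contact_force: [0.1, 0.1, -2.4]
gripper_width: 0.0335
```

>>> step_arm --increments '[{"tx": 1.5, "ty": -3.5, "tz": -40, "ax": 0, "ay": 0, "az": 0, "claw": -1}, {"tx": 0, "ty": 0, "tz": -30, "ax": 0, "ay": 0, "az": 0, "claw": -1}, {"tx": 0, "ty": 0, "tz": -15, "ax": 0, "ay": 0, "az": 0, "claw": -1}, {"tx": 0, "ty": 0, "tz": -7, "ax": 0, "ay": 0, "az": 0, "claw": -1}, {"tx": 0, "ty": 0, "tz": 0, "ax": 0, "ay": 0, "az": 0, "claw": -1}]'

```text
time_s: 15.4
tcp_pos: [0.5019, -0.2392, 0.0679]
eef_rot: [180.0, -0.1, 177.7]
contact_force: [0.5, -0.1, -1.2]
gripper_width: 0.0336
```

>>> step_arm --increments '[{"tx": 0, "ty": 0, "tz": -1.5, "ax": 0, "ay": 0, "az": 0, "claw": -1}, {"tx": 0, "ty": 0, "tz": 0, "ax": 0, "ay": 0, "az": 0, "claw": -0.05}, {"tx": 0, "ty": 0, "tz": 0, "ax": 0, "ay": 0, "az": 0, "claw": -0.05}, {"tx": 0, "ty": 0, "tz": 15, "ax": 0, "ay": 0, "az": 0, "claw": -0.05}, {"tx": 0, "ty": 0, "tz": 40, "ax": 0, "ay": 0, "az": 0, "claw": 0}, {"tx": 0, "ty": 45, "tz": 40, "ax": 0, "ay": 0, "az": 0, "claw": 0}, {"tx": 0, "ty": 45, "tz": 0, "ax": 0, "ay": 0, "az": 0, "claw": 0}, {"tx": 0, "ty": 48, "tz": 0, "ax": 0, "ay": 0, "az": 1, "claw": 0}, {"tx": 0, "ty": 48, "tz": 0, "ax": 0, "ay": 0, "az": 1, "claw": 0}, {"tx": 0, "ty": 48, "tz": 0, "ax": 0, "ay": 0, "az": 2, "claw": 0}, {"tx": 0, "ty": 48, "tz": 0, "ax": 0, "ay": 0, "az": 2, "claw": 0}, {"tx": 0, "ty": 48, "tz": 0, "ax": 0, "ay": 0, "az": 1, "claw": 0}]'

```text
time_s: 16.6
tcp_pos: [0.5022, 0.0843, 0.156]
eef_rot: [180.0, 0.1, -175.4]
contact_force: [1.3, 0.6, 0.2]
gripper_width: 0.0441
```

```bash
cat > bar.py <<'E'
from h import *
for nm in('scene','top'):
    c=cap(nm);W=cloud(c);im=c['image']
    m=((im.max(2)<50)&(abs(W[...,2]-.095)<.012)&(W[...,0]>.44)&(W[...,0]<.6)&(W[...,1]>-.36)&(W[...,1]<-.07)).astype(np.uint8)
    n,l,st,cc=cv2.connectedComponentsWithStats(m)
    for i in range(1,n):
        if st[i,4]>15: print(nm,'bar jar',st[i,4],np.median(W[l==i],0).round(3),np.nanmax(W[l==i],0).round(3))
E
python3 jars.py;python3 bar.py
```

```text
[0.50328159 0.08962989 0.1562017 ] [ 179.88159363    0.220655   -175.17863275] 0.04361168581338696
[382. 205.] 799 [0.5027 0.2041 0.0773] [0.5034 0.2048 0.0743]
[433. 207.] 713 [0.5004 0.2643 0.0773] [0.5015 0.2667 0.0743]
top bar jar 42 [ 0.595 -0.311  0.085] [ 0.598 -0.288  0.089]
top bar jar 117 [ 0.518 -0.25   0.102] [ 0.532 -0.237  0.106]
top bar jar 127 [ 0.503 -0.304  0.101] [ 0.517 -0.29   0.106]
```

>>> step_arm --increments '[{"tx": -2, "ty": 40, "tz": 0, "ax": 0, "ay": 0, "az": 0, "claw": 0}, {"tx": 0, "ty": 40, "tz": 0, "ax": 0, "ay": 0, "az": 0, "claw": 0}, {"tx": 0, "ty": 33, "tz": -20, "ax": 0, "ay": 0, "az": 0, "claw": 0}, {"tx": 0, "ty": 0, "tz": -40, "ax": 0, "ay": 0, "az": 0, "claw": 0}, {"tx": 0, "ty": 0, "tz": -15, "ax": 0, "ay": 0, "az": 0, "claw": 0}, {"tx": 0, "ty": 0, "tz": 0, "ax": 0, "ay": 0, "az": 0, "claw": 0}, {"tx": 0, "ty": 0, "tz": 0, "ax": 0, "ay": 0, "az": 0, "claw": 0}]'

```text
time_s: 17.45
tcp_pos: [0.5008, 0.1946, 0.0806]
eef_rot: [-180.0, 0.0, -175.5]
contact_force: [0.1, -0.8, -0.3]
gripper_width: 0.0438
```

>>> step_arm --increments '[{"tx": 0, "ty": 8, "tz": 0, "ax": 0, "ay": 0, "az": 0, "claw": 0}, {"tx": 0, "ty": 0, "tz": -15, "ax": 0, "ay": 0, "az": 0, "claw": 0}, {"tx": 0, "ty": 0, "tz": -15, "ax": 0, "ay": 0, "az": 0, "claw": 0}, {"tx": 0, "ty": 0, "tz": -9, "ax": 0, "ay": 0, "az": 0, "claw": 0}, {"tx": 0, "ty": 0, "tz": 0, "ax": 0, "ay": 0, "az": 0, "claw": 0}, {"tx": 0, "ty": 0, "tz": 0, "ax": 0, "ay": 0, "az": 0, "claw": -1}, {"tx": 0, "ty": 0, "tz": 0, "ax": 0, "ay": 0, "az": 0, "claw": -1}, {"tx": 0, "ty": 0, "tz": 0, "ax": 0, "ay": 0, "az": 0, "claw": -1}, {"tx": 0, "ty": 0, "tz": 0, "ax": 0, "ay": 0, "az": 0, "claw": -1}]'

```text
time_s: 18.35
tcp_pos: [0.5008, 0.2039, 0.0418]
eef_rot: [179.9, 0.1, -175.4]
contact_force: [-0.0, 1.0, 5.0]
gripper_width: 0.0331
```

>>> step_arm --increments '[{"tx": 0, "ty": 0, "tz": 20, "ax": 0, "ay": 0, "az": 0, "claw": -1}, {"tx": 0, "ty": 0, "tz": 40, "ax": 0, "ay": 0, "az": 0, "claw": -1}, {"tx": 0, "ty": 0, "tz": 40, "ax": 0, "ay": 0, "az": 0, "claw": -1}, {"tx": 0, "ty": -20, "tz": 20, "ax": 0, "ay": 0, "az": 0, "claw": -1}, {"tx": 0, "ty": -40, "tz": 0, "ax": 0, "ay": 0, "az": -1, "claw": -1}, {"tx": 0, "ty": -45, "tz": 0, "ax": 0, "ay": 0, "az": -1, "claw": -1}, {"tx": 0, "ty": -45, "tz": 0, "ax": 0, "ay": 0, "az": -1, "claw": -1}, {"tx": 0, "ty": -45, "tz": 0, "ax": 0, "ay": 0, "az": -1, "claw": -1}, {"tx": 0, "ty": -45, "tz": 0, "ax": 0, "ay": 0, "az": -1, "claw": -1}, {"tx": 0, "ty": -45, "tz": 0, "ax": 0, "ay": 0, "az": -1, "claw": -1}, {"tx": 0, "ty": -45, "tz": 0, "ax": 0, "ay": 0, "az": -1, "claw": -1}, {"tx": 0, "ty": -45, "tz": 0, "ax": 0, "ay": 0, "az": 0, "claw": -1}]'

```text
time_s: 19.55
tcp_pos: [0.4994, -0.1735, 0.1609]
eef_rot: [180.0, -0.0, 177.5]
contact_force: [1.0, 0.7, -1.2]
gripper_width: 0.0331
```

>>> step_arm --increments '[{"tx": 0, "ty": 0, "tz": 0, "ax": 0, "ay": 0, "az": 0, "claw": -1}, {"tx": 0, "ty": 0, "tz": 0, "ax": 0, "ay": 0, "az": 0, "claw": -1}]'

```text
time_s: 19.75
tcp_pos: [0.4993, -0.1729, 0.1604]
eef_rot: [180.0, -0.1, 177.4]
contact_force: [0.2, 1.0, -1.8]
gripper_width: 0.0335
```

>>> step_arm --increments '[{"tx": 3, "ty": -9, "tz": -30, "ax": 0, "ay": 0, "az": 0, "claw": -1}, {"tx": 0, "ty": 0, "tz": -30, "ax": 0, "ay": 0, "az": 0, "claw": -1}, {"tx": 0, "ty": 0, "tz": -20, "ax": 0, "ay": 0, "az": 0, "claw": -1}, {"tx": 0, "ty": 0, "tz": -11, "ax": 0, "ay": 0, "az": 0, "claw": -1}, {"tx": 0, "ty": 0, "tz": 0, "ax": 0, "ay": 0, "az": 0, "claw": -1}]'

```text
time_s: 20.25
tcp_pos: [0.5023, -0.1798, 0.0687]
eef_rot: [180.0, -0.2, 177.6]
contact_force: [-0.5, 0.0, -1.3]
gripper_width: 0.0334
```

```bash
python3 bar.py
```

>>> step_arm --increments '[{"tx": 0, "ty": 0, "tz": -1.5, "ax": 0, "ay": 0, "az": 0, "claw": -1}, {"tx": 0, "ty": 0, "tz": 0, "ax": 0, "ay": 0, "az": 0, "claw": -0.05}, {"tx": 0, "ty": 0, "tz": 0, "ax": 0, "ay": 0, "az": 0, "claw": -0.05}, {"tx": 0, "ty": 0, "tz": 0, "ax": 0, "ay": 0, "az": 0, "claw": -0.05}, {"tx": 0, "ty": 0, "tz": 15, "ax": 0, "ay": 0, "az": 0, "claw": -0.05}, {"tx": 0, "ty": 0, "tz": 40, "ax": 0, "ay": 0, "az": 0, "claw": 0}, {"tx": 0, "ty": 45, "tz": 40, "ax": 0, "ay": 0, "az": 0, "claw": 0}, {"tx": 0, "ty": 45, "tz": 0, "ax": 0, "ay": 0, "az": 1, "claw": 0}, {"tx": 0, "ty": 48, "tz": 0, "ax": 0, "ay": 0, "az": 1, "claw": 0}, {"tx": 0, "ty": 48, "tz": 0, "ax": 0, "ay": 0, "az": 2, "claw": 0}, {"tx": 0, "ty": 48, "tz": 0, "ax": 0, "ay": 0, "az": 2, "claw": 0}, {"tx": 0, "ty": 48, "tz": 0, "ax": 0, "ay": 0, "az": 1, "claw": 0}]'

```text
time_s: 21.55
tcp_pos: [0.5029, 0.0955, 0.1572]
eef_rot: [180.0, 0.1, -175.4]
contact_force: [1.0, -0.1, -0.7]
gripper_width: 0.0438
```

```bash
python3 jars.py;python3 bar.py
```

```text
[0.50405392 0.10087548 0.15740805] [ 1.79900658e+02  1.67978520e-01 -1.75185228e+02] 0.04391998709635428
[424. 205.] 728 [0.5003 0.2645 0.0773] [0.501  0.2666 0.0742]
top bar jar 38 [ 0.595 -0.308  0.085] [ 0.599 -0.288  0.09 ]
top bar jar 116 [ 0.518 -0.251  0.102] [ 0.532 -0.236  0.107]
top bar jar 121 [ 0.503 -0.305  0.101] [ 0.517 -0.29   0.106]
top bar jar 110 [ 0.503 -0.178  0.101] [ 0.517 -0.164  0.107]
```

>>> step_arm --increments '[{"tx": -4, "ty": 45, "tz": 0, "ax": 0, "ay": 0, "az": 0, "claw": 0}, {"tx": 0, "ty": 45, "tz": 0, "ax": 0, "ay": 0, "az": 0, "claw": 0}, {"tx": 0, "ty": 45, "tz": -10, "ax": 0, "ay": 0, "az": 0, "claw": 0}, {"tx": 0, "ty": 30, "tz": -25, "ax": 0, "ay": 0, "az": 0, "claw": 0}, {"tx": 0, "ty": 0, "tz": -40, "ax": 0, "ay": 0, "az": 0, "claw": 0}, {"tx": 0, "ty": 0, "tz": 0, "ax": 0, "ay": 0, "az": 0, "claw": 0}, {"tx": 0, "ty": 0, "tz": 0, "ax": 0, "ay": 0, "az": 0, "claw": 0}]'

```text
time_s: 22.4
tcp_pos: [0.4992, 0.2572, 0.0818]
eef_rot: [-179.9, -0.1, -175.5]
contact_force: [0.9, 1.0, 1.0]
gripper_width: 0.0438
```

>>> step_arm --increments '[{"tx": 0, "ty": 7, "tz": 0, "ax": 0, "ay": 0, "az": 0, "claw": 0}, {"tx": 0, "ty": 0, "tz": -15, "ax": 0, "ay": 0, "az": 0, "claw": 0}, {"tx": 0, "ty": 0, "tz": -15, "ax": 0, "ay": 0, "az": 0, "claw": 0}, {"tx": 0, "ty": 0, "tz": -10, "ax": 0, "ay": 0, "az": 0, "claw": 0}, {"tx": 0, "ty": 0, "tz": 0, "ax": 0, "ay": 0, "az": 0, "claw": 0}, {"tx": 0, "ty": 0, "tz": 0, "ax": 0, "ay": 0, "az": 0, "claw": -1}, {"tx": 0, "ty": 0, "tz": 0, "ax": 0, "ay": 0, "az": 0, "claw": -1}, {"tx": 0, "ty": 0, "tz": 0, "ax": 0, "ay": 0, "az": 0, "claw": -1}, {"tx": 0, "ty": 0, "tz": 0, "ax": 0, "ay": 0, "az": 0, "claw": -1}]'

```text
time_s: 23.3
tcp_pos: [0.4998, 0.2663, 0.0426]
eef_rot: [179.9, 0.1, -175.4]
contact_force: [-0.8, 0.3, 4.8]
gripper_width: 0.0335
```

>>> step_arm --increments '[{"tx": 0, "ty": 0, "tz": 20, "ax": 0, "ay": 0, "az": 0, "claw": -1}, {"tx": 0, "ty": 0, "tz": 40, "ax": 0, "ay": 0, "az": 0, "claw": -1}, {"tx": 0, "ty": 0, "tz": 40, "ax": 0, "ay": 0, "az": 0, "claw": -1}, {"tx": 0, "ty": -20, "tz": 20, "ax": 0, "ay": 0, "az": 0, "claw": -1}, {"tx": 0, "ty": -40, "tz": 0, "ax": 0, "ay": 0, "az": -1, "claw": -1}, {"tx": 0, "ty": -45, "tz": 0, "ax": 0, "ay": 0, "az": -1, "claw": -1}, {"tx": 0, "ty": -45, "tz": 0, "ax": 0, "ay": 0, "az": -1, "claw": -1}, {"tx": 0, "ty": -45, "tz": 0, "ax": 0, "ay": 0, "az": -1, "claw": -1}, {"tx": 0, "ty": -45, "tz": 0, "ax": 0, "ay": 0, "az": -1, "claw": -1}, {"tx": 0, "ty": -45, "tz": 0, "ax": 0, "ay": 0, "az": -1, "claw": -1}, {"tx": 0, "ty": -45, "tz": 0, "ax": 0, "ay": 0, "az": -1, "claw": -1}, {"tx": 0, "ty": -35, "tz": 0, "ax": 0, "ay": 0, "az": 0, "claw": -1}]'

```text
time_s: 24.5
tcp_pos: [0.4982, -0.1016, 0.1616]
eef_rot: [180.0, -0.0, 177.5]
contact_force: [1.0, 0.1, -1.3]
gripper_width: 0.0332
```

>>> step_arm --increments '[{"tx": 0, "ty": 0, "tz": 0, "ax": 0, "ay": 0, "az": 0, "claw": -1}, {"tx": 0, "ty": 0, "tz": 0, "ax": 0, "ay": 0, "az": 0, "claw": -1}]'

```text
time_s: 24.7
tcp_pos: [0.4986, -0.1002, 0.1613]
eef_rot: [180.0, -0.0, 177.4]
contact_force: [0.0, 0.4, -1.8]
gripper_width: 0.0334
```

>>> step_arm --increments '[{"tx": 6, "ty": -17, "tz": -30, "ax": 0, "ay": 0, "az": 0, "claw": -1}, {"tx": 0, "ty": 0, "tz": -30, "ax": 0, "ay": 0, "az": 0, "claw": -1}, {"tx": 0, "ty": 0, "tz": -20, "ax": 0, "ay": 0, "az": 0, "claw": -1}, {"tx": 0, "ty": 0, "tz": -10, "ax": 0, "ay": 0, "az": 0, "claw": -1}, {"tx": 0, "ty": 0, "tz": 0, "ax": 0, "ay": 0, "az": 0, "claw": -1}]'

```text
time_s: 25.2
tcp_pos: [0.5044, -0.1156, 0.0705]
eef_rot: [-180.0, -0.1, 177.6]
contact_force: [-0.4, 0.2, -0.4]
gripper_width: 0.0334
```

>>> step_arm --increments '[{"tx": 0, "ty": 0, "tz": -2, "ax": 0, "ay": 0, "az": 0, "claw": -1}, {"tx": 0, "ty": 0, "tz": 0, "ax": 0, "ay": 0, "az": 0, "claw": -0.05}, {"tx": 0, "ty": 0, "tz": 0, "ax": 0, "ay": 0, "az": 0, "claw": -0.05}, {"tx": 0, "ty": 0, "tz": 0, "ax": 0, "ay": 0, "az": 0, "claw": -0.05}, {"tx": 0, "ty": 0, "tz": 15, "ax": 0, "ay": 0, "az": 0, "claw": -0.05}, {"tx": 0, "ty": 0, "tz": 40, "ax": 0, "ay": 0, "az": 0, "claw": 0}, {"tx": 0, "ty": 30, "tz": 40, "ax": 0, "ay": 0, "az": 0, "claw": -1}, {"tx": 0, "ty": 35, "tz": 35, "ax": 0, "ay": 0, "az": 8, "claw": -1}, {"tx": 0, "ty": 35, "tz": 35, "ax": 0, "ay": 0, "az": 8, "claw": -1}, {"tx": 0, "ty": 40, "tz": 20, "ax": 0, "ay": 0, "az": 8, "claw": -1}, {"tx": 0, "ty": 40, "tz": 20, "ax": 0, "ay": 0, "az": 8, "claw": -1}, {"tx": 0, "ty": 40, "tz": 0, "ax": 0, "ay": 0, "az": 8, "claw": -1}]'

```text
time_s: 26.4
tcp_pos: [0.5063, 0.1055, 0.2786]
eef_rot: [-179.9, 0.4, -142.1]
contact_force: [0.3, 0.2, -0.0]
gripper_width: 0.0029
```

```bash
python3 bar.py; python3 - <<'E'
from h import *
s=r.get_state();print(s['tcp_pos'],s['eef_rot'])
c=cap('top','t3.png');W=cloud(c)
a=cap('scene','s3.png');S=cloud(a)
yaw=.08;ex=np.array([np.cos(yaw),np.sin(yaw)]);ey=np.array([-np.sin(yaw),np.cos(yaw)])
for n,C in(('top',W),('scene',S)):
    L=np.stack([(C[...,:2]-[.5145,.165])@ex,(C[...,:2]-[.5145,.165])@ey,C[...,2]],-1)
    q=(abs(L[...,1])<.15)&(L[...,0]>.04)&(L[...,0]<.15)&(L[...,2]>.08)&(L[...,2]<.3)
    P=L[q];print(n,len(P),np.percentile(P,[1,50,99],axis=0).round(3))
    for z in np.arange(.08,.28,.02):
        k=P[(P[:,2]>=z)&(P[:,2]<z+.02)]
        if len(k)>5: print(z.round(2),len(k),np.percentile(k,[3,97],axis=0).round(3).tolist())
cv2.imwrite('pics/j3.png',np.hstack([cv2.resize(c['image'][130:260,165:440],None,fx=1.5,fy=1.5)[:195],cv2.resize(a['image'][90:285,190:350],None,fx=1,fy=1)]))
E
```

```text
scene bar jar 55 [ 0.511 -0.256  0.091] [ 0.532 -0.233  0.101]
scene bar jar 170 [ 0.507 -0.126  0.098] [ 0.521 -0.097  0.103]
top bar jar 36 [ 0.595 -0.311  0.085] [ 0.599 -0.287  0.09 ]
top bar jar 116 [ 0.518 -0.251  0.102] [ 0.532 -0.236  0.107]
top bar jar 126 [ 0.503 -0.305  0.101] [ 0.517 -0.289  0.106]
top bar jar 104 [ 0.504 -0.115  0.101] [ 0.518 -0.099  0.106]
top bar jar 107 [ 0.503 -0.178  0.101] [ 0.517 -0.164  0.107]
[0.50544619 0.10733304 0.27571709] [ 1.79992668e+02  1.63631342e-01 -1.41975178e+02]
top 323 [[0.075 0.07  0.163]
 [0.099 0.123 0.197]
 [0.113 0.149 0.202]]
0.18 290 [[0.077, 0.076, 0.192], [0.112, 0.147, 0.2]]
0.2 26 [[0.086, 0.084, 0.2], [0.11, 0.149, 0.204]]
scene 1906 [[ 0.077 -0.134  0.083]
 [ 0.095  0.066  0.195]
 [ 0.115  0.15   0.264]]
0.08 111 [[0.08, -0.133, 0.08], [0.115, 0.15, 0.099]]
0.1 114 [[0.079, -0.134, 0.101], [0.116, 0.15, 0.12]]
0.12 98 [[0.079, -0.133, 0.121], [0.114, 0.15, 0.139]]
0.14 98 [[0.079, -0.133, 0.141], [0.114, 0.15, 0.159]]
0.16 108 [[0.077, -0.131, 0.16], [0.112, 0.15, 0.179]]
0.18 1151 [[0.078, -0.124, 0.191], [0.114, 0.149, 0.199]]
0.2 81 [[0.091, -0.014, 0.2], [0.108, 0.134, 0.219]]
0.22 53 [[0.098, -0.013, 0.221], [0.103, 0.029, 0.239]]
0.24 54 [[0.103, -0.013, 0.241], [0.108, 0.03, 0.259]]
0.26 38 [[0.107, -0.013, 0.261], [0.112, 0.03, 0.266]]
```

View pics/j3.png

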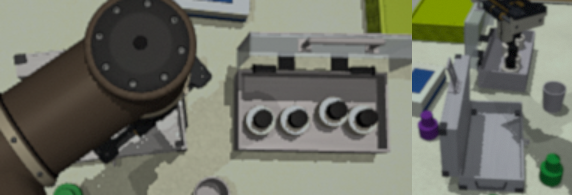

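All four jars stand in the well: cap tops are at 0.101–0.102 m at y −0.305, −0.251, −0.178 and −0.115. Next I'll go behind the lid to close it.

>>> step_arm --increments '[{"tx": 0, "ty": 0, "tz": 30, "ax": 0, "ay": 0, "az": 8, "claw": -1}, {"tx": 10, "ty": 0, "tz": 0, "ax": 0, "ay": 0, "az": 8, "claw": -1}, {"tx": 20, "ty": 0, "tz": 0, "ax": 0, "ay": 0, "az": 8, "claw": -1}, {"tx": 25, "ty": 0, "tz": 0, "ax": 0, "ay": 0, "az": 8, "claw": -1}, {"tx": 30, "ty": 0, "tz": 0, "ax": 0, "ay": 0, "az": 8, "claw": -1}, {"tx": 35, "ty": 0, "tz": 0, "ax": 0, "ay": 0, "az": 8, "claw": -1}, {"tx": 35, "ty": 0, "tz": 0, "ax": 0, "ay": 0, "az": 8, "claw": -1}, {"tx": 26, "ty": 0, "tz": 0, "ax": 0, "ay": 0, "az": 0, "claw": -1}, {"tx": 0, "ty": 0, "tz": 0, "ax": 0, "ay": 0, "az": 0, "claw": -1}]'

```text
time_s: 27.5
tcp_pos: [0.6882, 0.1015, 0.302]
eef_rot: [179.8, -0.1, -86.7]
contact_force: [-0.2, 0.2, -1.5]
gripper_width: 0.0004
```

```bash
python3 - <<'E'
import numpy as np
s=.125
th=np.radians(np.r_[90:-1:-5]);
x=-s*np.cos(th)+.038*np.sin(th);z=.046+s*np.sin(th)+.038*np.cos(th)
print(np.c_[np.degrees(th),(x+.021)*1000,(z-.011)*1000].round(1).tolist())
print(np.c_[np.diff(x)*1000,np.diff(z)*1000].round(1).tolist())
E
```

```text
[[90.0, 59.0, 160.0], [85.0, 48.0, 162.8], [80.0, 36.7, 164.7], [75.0, 25.4, 165.6], [70.0, 14.0, 165.5], [65.0, 2.6, 164.3], [60.0, -8.6, 162.3], [55.0, -19.6, 159.2], [50.0, -30.2, 155.2], [45.0, -40.5, 150.3], [40.0, -50.3, 144.5], [35.0, -59.6, 137.8], [30.0, -68.3, 130.4], [25.0, -76.2, 122.3], [20.0, -83.5, 113.5], [15.0, -89.9, 104.1], [10.0, -95.5, 94.1], [5.0, -100.2, 83.7], [0.0, -104.0, 73.0]]
[[-11.0, 2.8], [-11.2, 1.9], [-11.4, 0.9], [-11.4, -0.1], [-11.3, -1.1], [-11.2, -2.1], [-11.0, -3.1], [-10.7, -4.0], [-10.3, -4.9], [-9.8, -5.8], [-9.3, -6.6], [-8.7, -7.4], [-8.0, -8.1], [-7.2, -8.8], [-6.4, -9.4], [-5.6, -9.9], [-4.7, -10.4], [-3.8, -10.7]]
```

>>> step_arm --increments '[{"tx": 0, "ty": 0, "tz": -45, "ax": 0, "ay": 0, "az": 0, "claw": -1}, {"tx": 0, "ty": 0, "tz": -45, "ax": 0, "ay": 0, "az": 0, "claw": -1}, {"tx": 0, "ty": 0, "tz": -40, "ax": 0, "ay": 0, "az": 0, "claw": -1}, {"tx": 0, "ty": 0, "tz": -12, "ax": 0, "ay": 0, "az": 0, "claw": -1}, {"tx": 0, "ty": 0, "tz": 0, "ax": 0, "ay": 0, "az": 0, "claw": -1}]'

```text
time_s: 28.0
tcp_pos: [0.6851, 0.1023, 0.1613]
eef_rot: [179.8, -0.1, -86.5]
contact_force: [-0.1, -0.7, 0.6]
gripper_width: 0.0005
```

>>> step_arm --increments '[{"tx": -15, "ty": -1, "tz": 0, "ax": 0, "ay": 0, "az": 0, "claw": -1}, {"tx": -14, "ty": -1, "tz": 0, "ax": 0, "ay": 0, "az": 0, "claw": -1}, {"tx": -11, "ty": -1, "tz": 2, "ax": 0, "ay": 0, "az": 0, "claw": -1}, {"tx": -11, "ty": -1, "tz": 2, "ax": 0, "ay": 0, "az": 0, "claw": -1}, {"tx": -11.5, "ty": -1, "tz": 1, "ax": 0, "ay": 0, "az": 0, "claw": -1}, {"tx": -11.5, "ty": -1, "tz": 0, "ax": 0, "ay": 0, "az": 0, "claw": -1}, {"tx": -11.5, "ty": -1, "tz": -1, "ax": 0, "ay": 0, "az": 0, "claw": -1}, {"tx": -11, "ty": -1, "tz": -2, "ax": 0, "ay": 0, "az": 0, "claw": -1}, {"tx": -11, "ty": -1, "tz": -3, "ax": 0, "ay": 0, "az": 0, "claw": -1}, {"tx": -11, "ty": -1, "tz": -4, "ax": 0, "ay": 0, "az": 0, "claw": -1}, {"tx": -10, "ty": -1, "tz": -5, "ax": 0, "ay": 0, "az": 0, "claw": -1}]'

```text
time_s: 29.1
tcp_pos: [0.5572, 0.0928, 0.1538]
eef_rot: [-179.9, 0.0, -86.4]
contact_force: [1.0, 0.1, 4.5]
gripper_width: 0.0003
```

```bash
python3 - <<'E'
from h import *
a=cap('scene')
cv2.imwrite('pics/l1.png',cv2.resize(a['image'][100:290,190:360],(510,570),interpolation=cv2.INTER_CUBIC))
E
```

```text
(no output)
```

View pics/l1.png

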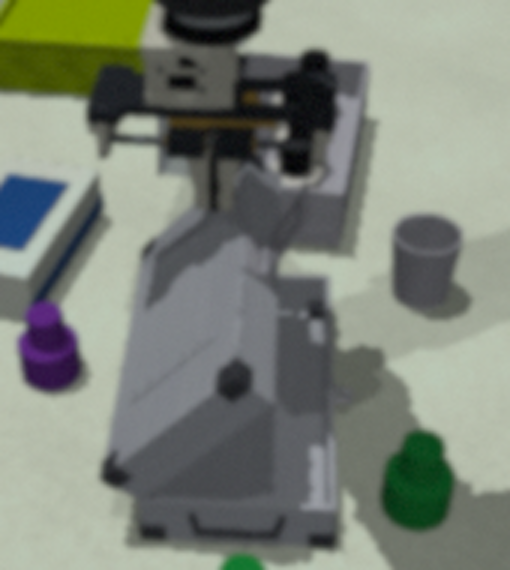

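The lid is coming down at about 45° with the hasp standing clear at (270,200). I'll continue.

>>> step_arm --increments '[{"tx": -10, "ty": -1, "tz": -6, "ax": 0, "ay": 0, "az": 0, "claw": -1}, {"tx": -9.5, "ty": -1, "tz": -6.5, "ax": 0, "ay": 0, "az": 0, "claw": -1}, {"tx": -8.5, "ty": -1, "tz": -7.5, "ax": 0, "ay": 0, "az": 0, "claw": -1}, {"tx": -8, "ty": -0.5, "tz": -8, "ax": 0, "ay": 0, "az": 0, "claw": -1}, {"tx": -7, "ty": -0.5, "tz": -9, "ax": 0, "ay": 0, "az": 0, "claw": -1}, {"tx": -6.5, "ty": -0.5, "tz": -9.5, "ax": 0, "ay": 0, "az": 0, "claw": -1}, {"tx": -5.5, "ty": -0.5, "tz": -10, "ax": 0, "ay": 0, "az": 0, "claw": -1}, {"tx": -4.5, "ty": 0, "tz": -10, "ax": 0, "ay": 0, "az": 0, "claw": -1}, {"tx": 0, "ty": 0, "tz": -8, "ax": 0, "ay": 0, "az": 0, "claw": -1}]'

```text
time_s: 30.05
tcp_pos: [0.497, 0.0873, 0.0768]
eef_rot: [179.9, -0.0, -86.4]
contact_force: [-1.5, -1.1, 2.3]
gripper_width: 0.0002
```

>>> step_arm --increments '[{"tx": 0, "ty": 0, "tz": -3, "ax": 0, "ay": 0, "az": 0, "claw": -1}, {"tx": 0, "ty": 0, "tz": -2, "ax": 0, "ay": 0, "az": 0, "claw": -1}, {"tx": 0, "ty": 0, "tz": 0, "ax": 0, "ay": 0, "az": 0, "claw": -1}]'

```text
time_s: 30.35
tcp_pos: [0.4984, 0.0877, 0.0729]
eef_rot: [-180.0, -0.0, -86.4]
contact_force: [-0.7, -0.1, 0.1]
gripper_width: 0.0
```

>>> step_arm --increments '[{"tx": 0, "ty": 0, "tz": -1.5, "ax": 0, "ay": 0, "az": 0, "claw": -1}, {"tx": 0, "ty": 0, "tz": -1.5, "ax": 0, "ay": 0, "az": 0, "claw": -1}, {"tx": 0, "ty": 0, "tz": 0, "ax": 0, "ay": 0, "az": 0, "claw": -1}]'

```text
time_s: 30.65
tcp_pos: [0.4987, 0.0879, 0.0713]
eef_rot: [-179.9, 0.0, -86.4]
contact_force: [-3.5, 0.8, 11.4]
gripper_width: 0.0001
```

>>> step_arm --increments '[{"tx": 0, "ty": 0, "tz": -1, "ax": 0, "ay": 0, "az": 0, "claw": -1}, {"tx": 0, "ty": 0, "tz": 0, "ax": 0, "ay": 0, "az": 0, "claw": -1}, {"tx": 0, "ty": 0, "tz": 30, "ax": 0, "ay": 0, "az": 0, "claw": -1}, {"tx": -20, "ty": -20, "tz": 40, "ax": 0, "ay": 0, "az": -8, "claw": -1}, {"tx": -30, "ty": -20, "tz": 30, "ax": 0, "ay": 0, "az": -8, "claw": -1}, {"tx": -30, "ty": -20, "tz": 30, "ax": 0, "ay": 0, "az": -8, "claw": -1}, {"tx": -30, "ty": 0, "tz": 10, "ax": 0, "ay": 0, "az": -8, "claw": -1}, {"tx": 0, "ty": 0, "tz": 0, "ax": 0, "ay": 0, "az": 0, "claw": -1}]'

```text
time_s: 31.45
tcp_pos: [0.3866, 0.0272, 0.2114]
eef_rot: [-179.9, 0.3, -118.8]
contact_force: [1.1, 0.6, -0.1]
gripper_width: 0.0005
```

```bash
cat > lid.py <<'E'
from h import *
yaw=.08;ex=np.array([np.cos(yaw),np.sin(yaw)]);ey=np.array([-np.sin(yaw),np.cos(yaw)]);c0=np.array([.5158,.1736])
a=cap('scene');S=cloud(a)
L=np.concatenate([(S[...,:2]-c0)@np.stack([ex,ey],1),S[...,2:]],-1)
q=(abs(L[...,1])<.13)&(abs(L[...,1])>.04)&(L[...,0]>-.06)&(L[...,0]<.07)&(abs(L[...,2]-.085)<.03)
P=L[q];A=np.c_[P[:,:2],np.ones(len(P))];c,*_=np.linalg.lstsq(A,P[:,2],rcond=None);k=abs(P[:,2]-A@c)<.006
c,*_=np.linalg.lstsq(A[k],P[k,2],rcond=None);print('lid plane',c,k.sum())
q=(abs(L[...,1])<.03)&(L[...,0]>-.17)&(L[...,0]<-.078)&(L[...,2]>.005)&(L[...,2]<.16)
P=L[q];print('hasp',len(P));
for lo in np.arange(-.17,-.08,.01):
    s=P[(P[:,0]>=lo)&(P[:,0]<lo+.01)]
    if len(s)>2: print(lo.round(2),len(s),np.percentile(s,[5,50,95],axis=0).round(3).tolist())
print(r.get_state()['tcp_pos'],r.get_state()['eef_rot'])
cv2.imwrite('pics/l2_%d.png'%(r.get_state()['time_s']*10),cv2.resize(a['image'][100:290,190:360],(510,570),interpolation=cv2.INTER_CUBIC))
E
python3 lid.py; ls pics
```

```text
lid plane [0.00154018 0.00039912 0.08308499] 2587
hasp 307
-0.14 44 [[-0.137, -0.024, 0.077], [-0.133, -0.001, 0.081], [-0.13, 0.018, 0.084]]
-0.13 49 [[-0.129, -0.025, 0.075], [-0.125, -0.003, 0.078], [-0.121, 0.019, 0.079]]
-0.12 46 [[-0.12, -0.024, 0.072], [-0.115, -0.003, 0.075], [-0.11, 0.017, 0.077]]
-0.11 43 [[-0.109, -0.025, 0.07], [-0.105, -0.01, 0.072], [-0.1, 0.017, 0.074]]
-0.1 52 [[-0.099, -0.024, 0.068], [-0.095, -0.001, 0.07], [-0.09, 0.018, 0.072]]
-0.09 70 [[-0.09, -0.021, 0.022], [-0.085, -0.002, 0.066], [-0.08, 0.018, 0.069]]
[0.38774308 0.02768086 0.21067584] [-179.87203817    0.25516395 -118.43373889]
crop0.png
crop1.png
h1.png
h2.png
j3.png
l1.png
l2_315.png
s0.png
s2.png
s3.png
t0.png
t3.png
w1.png
wj.png
```

```bash
python3 - <<'E'
from h import *
import pickle
a,b=pickle.load(open('c0.pkl','rb'));W=cloud(b);h=cv2.cvtColor(b['image'],cv2.COLOR_BGR2HSV)
m=((h[...,0]>45)&(h[...,0]<85)&(h[...,1]>120)&(W[...,2]>.06)).astype(np.uint8);n,l,st,cc=cv2.connectedComponentsWithStats(m)
for i in range(1,n):
    if st[i,4]>20:print(cc[i],np.median(W[l==i],0))
f=np.radians(np.r_[100:-1:-10]);s=.036
x=-.081-s*np.sin(f)-.002*np.cos(f)-.0095;z=.064-s*np.cos(f)+.002*np.sin(f)-.011
print(np.c_[np.degrees(f),x*1000,z*1000].round(1).tolist())
E
```

```text
[159.07627119 218.59322034] [0.48975306 0.38959298 0.07139133]
[207.88235294 261.02521008] [0.36974929 0.25160383 0.07198534]
[[100.0, -125.6, 61.2], [90.0, -126.5, 55.0], [80.0, -126.3, 48.7], [70.0, -125.0, 42.6], [60.0, -122.7, 36.7], [50.0, -119.4, 31.4], [40.0, -115.2, 26.7], [30.0, -110.2, 22.8], [20.0, -104.7, 19.9], [10.0, -98.7, 17.9], [0.0, -92.5, 17.0]]
```

>>> step_arm --increments '[{"tx": 0, "ty": 20, "tz": 0, "ax": 0, "ay": 0, "az": -8, "claw": -0.45}, {"tx": 0, "ty": 20, "tz": 0, "ax": 0, "ay": 0, "az": -8, "claw": -0.45}, {"tx": 0, "ty": 20, "tz": 0, "ax": 0, "ay": 0, "az": -8, "claw": -0.45}, {"tx": 0, "ty": 20, "tz": 0, "ax": 0, "ay": 0, "az": -8, "claw": -0.45}, {"tx": 0, "ty": 20, "tz": 0, "ax": 0, "ay": 0, "az": -8, "claw": -0.45}, {"tx": 0, "ty": 20, "tz": 0, "ax": 0, "ay": 0, "az": -8, "claw": -0.45}, {"tx": 2, "ty": 13, "tz": 0, "ax": 0, "ay": 0, "az": -8, "claw": -0.45}, {"tx": 0, "ty": 0, "tz": 0, "ax": 0, "ay": 0, "az": -1, "claw": -0.45}, {"tx": 0, "ty": 0, "tz": 0, "ax": 0, "ay": 0, "az": 0, "claw": -0.45}]'

```text
time_s: 32.4
tcp_pos: [0.3902, 0.1607, 0.2085]
eef_rot: [-179.9, -0.1, -175.2]
contact_force: [-0.9, -0.2, 0.2]
gripper_width: 0.0241
```

>>> step_arm --increments '[{"tx": 0, "ty": 0, "tz": -45, "ax": 0, "ay": 0, "az": 0, "claw": -0.45}, {"tx": 0, "ty": 0, "tz": -45, "ax": 0, "ay": 0, "az": 0, "claw": -0.45}, {"tx": 0, "ty": 0, "tz": -30, "ax": 0, "ay": 0, "az": 0, "claw": -0.45}, {"tx": 0, "ty": 0, "tz": -12, "ax": 0, "ay": 0, "az": 0, "claw": -0.45}, {"tx": -1, "ty": 0, "tz": -10, "ax": 0, "ay": 0, "az": 0, "claw": -0.45}, {"tx": -1, "ty": 0, "tz": -10, "ax": 0, "ay": 0, "az": 0, "claw": -0.45}, {"tx": 0, "ty": 0, "tz": -6, "ax": 0, "ay": 0, "az": 0, "claw": -0.45}, {"tx": 0, "ty": 0, "tz": 0, "ax": 0, "ay": 0, "az": 0, "claw": -0.45}]'

```text
time_s: 33.2
tcp_pos: [0.3881, 0.1604, 0.0508]
eef_rot: [-180.0, -0.0, -175.4]
contact_force: [-0.4, 0.2, 0.6]
gripper_width: 0.0241
```

>>> step_arm --increments '[{"tx": 3, "ty": 0, "tz": -8, "ax": 0, "ay": 0, "az": 0, "claw": -0.45}, {"tx": 2.5, "ty": 0, "tz": -6, "ax": 0, "ay": 0, "az": 0, "claw": -0.45}, {"tx": 3.5, "ty": 0.5, "tz": -5.5, "ax": 0, "ay": 0, "az": 0, "claw": -0.45}, {"tx": 4, "ty": 0.5, "tz": -5, "ax": 0, "ay": 0, "az": 0, "claw": -0.45}, {"tx": 5, "ty": 0.5, "tz": -4, "ax": 0, "ay": 0, "az": 0, "claw": -0.45}, {"tx": 5.5, "ty": 0.5, "tz": -3, "ax": 0, "ay": 0, "az": 0, "claw": -0.45}, {"tx": 6, "ty": 0.5, "tz": -1, "ax": 0, "ay": 0, "az": 0, "claw": -0.45}, {"tx": 0, "ty": 0, "tz": 0, "ax": 0, "ay": 0, "az": 0, "claw": -0.45}]'

```text
time_s: 34.0
tcp_pos: [0.4185, 0.1632, 0.0184]
eef_rot: [-180.0, 0.0, -175.4]
contact_force: [0.1, 0.6, -0.5]
gripper_width: 0.0242
```

>>> step_arm --increments '[{"tx": 4, "ty": 0.5, "tz": 0, "ax": 0, "ay": 0, "az": 0, "claw": -0.45}, {"tx": 2, "ty": 0, "tz": 0, "ax": 0, "ay": 0, "az": 0, "claw": -0.45}, {"tx": 1, "ty": 0, "tz": 0, "ax": 0, "ay": 0, "az": 0, "claw": -0.45}, {"tx": 0, "ty": 0, "tz": 0, "ax": 0, "ay": 0, "az": 0, "claw": -0.45}]'

```text
time_s: 34.4
tcp_pos: [0.4247, 0.1636, 0.0187]
eef_rot: [180.0, 0.0, -175.4]
contact_force: [-0.4, -0.5, -0.8]
gripper_width: 0.024
```

>>> step_arm --increments '[{"tx": 1.5, "ty": 0, "tz": 0, "ax": 0, "ay": 0, "az": 0, "claw": -0.45}, {"tx": 1.5, "ty": 0, "tz": 0, "ax": 0, "ay": 0, "az": 0, "claw": -0.45}, {"tx": 0, "ty": 0, "tz": 0, "ax": 0, "ay": 0, "az": 0, "claw": -0.45}]'

```text
time_s: 34.7
tcp_pos: [0.4266, 0.1635, 0.0186]
eef_rot: [-180.0, -0.1, -175.4]
contact_force: [-10.1, 3.6, 4.0]
gripper_width: 0.0243
```

>>> step_arm --increments '[{"tx": -20, "ty": -1, "tz": 0, "ax": 0, "ay": 0, "az": 0, "claw": -0.45}, {"tx": -25, "ty": -1, "tz": 0, "ax": 0, "ay": 0, "az": 0, "claw": -0.45}, {"tx": -5, "ty": 0, "tz": 45, "ax": 0, "ay": 0, "az": 0, "claw": -0.45}, {"tx": 0, "ty": 0, "tz": 45, "ax": 0, "ay": 0, "az": 0, "claw": -0.45}, {"tx": 0, "ty": 0, "tz": 45, "ax": 0, "ay": 0, "az": 0, "claw": -0.45}, {"tx": 0, "ty": -20, "tz": 45, "ax": 0, "ay": 0, "az": 8, "claw": -0.45}, {"tx": 0, "ty": -40, "tz": 25, "ax": 0, "ay": 0, "az": 8, "claw": -0.45}, {"tx": 0, "ty": -40, "tz": 20, "ax": 0, "ay": 0, "az": 8, "claw": -0.45}, {"tx": 0, "ty": -40, "tz": 20, "ax": 0, "ay": 0, "az": 8, "claw": -0.45}, {"tx": 10, "ty": -40, "tz": 20, "ax": 0, "ay": 0, "az": 8, "claw": -0.45}, {"tx": 10, "ty": -40, "tz": 20, "ax": 0, "ay": 0, "az": 8, "claw": -0.45}]'

```text
time_s: 35.8
tcp_pos: [0.3958, -0.0433, 0.2973]
eef_rot: [-179.9, 0.2, -130.4]
contact_force: [1.6, 1.6, -0.6]
gripper_width: 0.0242
```

```bash
python3 lid.py; ls pics|grep l2
```

```text
lid plane [0.001074   0.00068538 0.08308502] 2607
hasp 16
-0.09 13 [[-0.085, -0.004, 0.02], [-0.083, -0.001, 0.028], [-0.08, 0.0, 0.035]]
[ 0.39784931 -0.04670045  0.29982858] [-1.79699886e+02  1.68179460e-01 -1.29590316e+02]
l2_315.png
l2_358.png
```

View pics/l2_358.png

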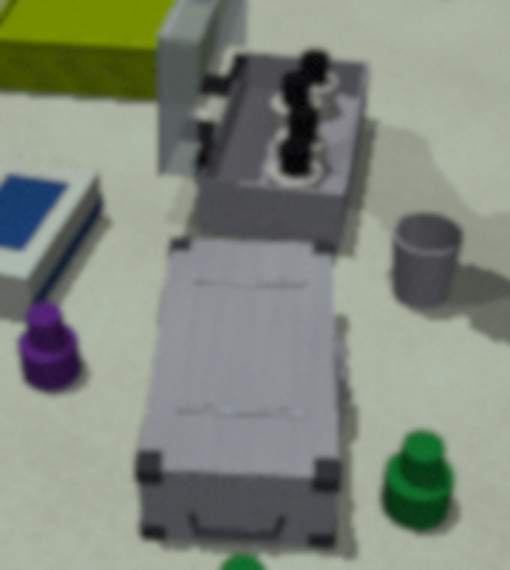

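>>> step_arm --increments '[{"tx": 0, "ty": 35, "tz": -10, "ax": 0, "ay": 0, "az": -8, "claw": -0.45}, {"tx": 0, "ty": 35, "tz": -10, "ax": 0, "ay": 0, "az": -8, "claw": -0.45}, {"tx": 0, "ty": 35, "tz": -10, "ax": 0, "ay": 0, "az": -8, "claw": -0.45}, {"tx": 0, "ty": 35, "tz": -10, "ax": 0, "ay": 0, "az": -8, "claw": -0.45}, {"tx": 0, "ty": 35, "tz": -10, "ax": 0, "ay": 0, "az": -8, "claw": -0.45}, {"tx": 0, "ty": 33, "tz": 0, "ax": 0, "ay": 0, "az": -5, "claw": -0.45}, {"tx": 0, "ty": 0, "tz": 0, "ax": 0, "ay": 0, "az": 0, "claw": -0.45}]'

```text
time_s: 36.55
tcp_pos: [0.3962, 0.1662, 0.2464]
eef_rot: [180.0, 0.1, -175.0]
contact_force: [-0.2, -0.6, -0.7]
gripper_width: 0.0244
```

```bash
python3 - <<'E'
from h import *
w=cap('wrist');W=wcloud(w)
yaw=.08;ex=np.array([np.cos(yaw),np.sin(yaw)]);ey=np.array([-np.sin(yaw),np.cos(yaw)]);c0=np.array([.5158,.1736])
L=np.concatenate([(W[...,:2]-c0)@np.stack([ex,ey],1),W[...,2:]],-1)
q=(abs(L[...,1])<.02)&(L[...,0]<-.06)&(L[...,0]>-.16)&(L[...,2]>.003)
P=L[q];print(len(P))
for lo in np.arange(0,.09,.008):
    s=P[(P[:,2]>=lo)&(P[:,2]<lo+.008)]
    if len(s)>2: print(lo.round(3),len(s),np.percentile(s[:,0],[5,50,95]).round(4).tolist())
v,u=np.where(q);print(u.min(),u.max(),v.min(),v.max(),r.get_state()['tcp_pos'])
y0=max(v.min()-50,0);x0=max(u.min()-70,0)
cv2.imwrite('pics/wh.png',cv2.resize(w['image'][y0:y0+150,x0:x0+200],(800,600),interpolation=cv2.INTER_CUBIC))
E
```

```text
20338
0.0 51 [-0.0795, -0.0784, -0.0772]
0.008 54 [-0.0779, -0.0775, -0.072]
0.016 45 [-0.0872, -0.0775, -0.0723]
0.024 37 [-0.0873, -0.0777, -0.0771]
0.032 72 [-0.0867, -0.078, -0.077]
0.04 59 [-0.078, -0.0775, -0.0771]
0.048 60 [-0.0779, -0.0775, -0.0771]
0.064 240 [-0.0803, -0.077, -0.0727]
0.072 80 [-0.0735, -0.0731, -0.0725]
0.08 365 [-0.0726, -0.0674, -0.0608]
157 337 186 383 [0.39588706 0.16480778 0.24639359]
```

View pics/wh.png

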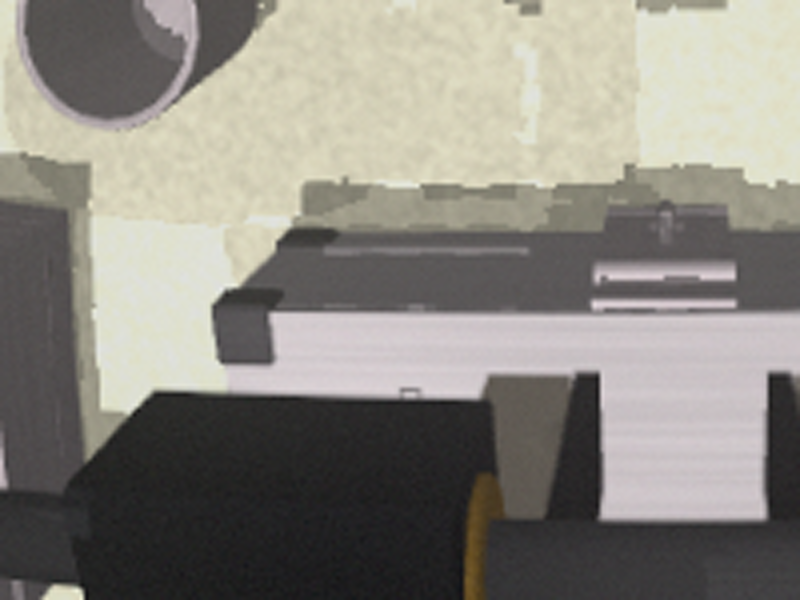

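The hasp is flat over the staple: its surface keeps x within 1 mm from z 0.01 to 0.05, and the staple shows through its slot at (665,220). Next I'll lower the hood.

>>> step_arm --increments '[{"tx": 0, "ty": -20, "tz": 40, "ax": 0, "ay": 0, "az": 8, "claw": -0.27}, {"tx": 10, "ty": -30, "tz": 35, "ax": 0, "ay": 0, "az": 8, "claw": -0.27}, {"tx": 15, "ty": -35, "tz": 10, "ax": 0, "ay": 0, "az": 8, "claw": -0.27}, {"tx": 20, "ty": -38, "tz": 0, "ax": 0, "ay": 0, "az": 8, "claw": -0.27}, {"tx": 22, "ty": -38, "tz": 0, "ax": 0, "ay": 0, "az": 8, "claw": -0.27}, {"tx": 22, "ty": -38, "tz": 0, "ax": 0, "ay": 0, "az": 8, "claw": -0.27}, {"tx": 22, "ty": -38, "tz": 0, "ax": 0, "ay": 0, "az": 8, "claw": -0.27}, {"tx": 22, "ty": -38, "tz": 0, "ax": 0, "ay": 0, "az": 8, "claw": -0.27}, {"tx": 22, "ty": -38, "tz": 0, "ax": 0, "ay": 0, "az": 8, "claw": -0.27}, {"tx": 22, "ty": -38, "tz": 0, "ax": 0, "ay": 0, "az": 8, "claw": -0.27}, {"tx": 22, "ty": -30, "tz": 0, "ax": 0, "ay": 0, "az": 3, "claw": -0.27}, {"tx": 0, "ty": 0, "tz": 0, "ax": 0, "ay": 0, "az": 0, "claw": -0.27}]'

```text
time_s: 37.8
tcp_pos: [0.5863, -0.2029, 0.3292]
eef_rot: [179.9, -0.1, -96.0]
contact_force: [0.4, 0.5, 0.2]
gripper_width: 0.0321
```

```bash
cat > hood.py <<'E'
from h import *
c=cap('wrist');W=wcloud(c);s=r.get_state();print(s['tcp_pos'],s['eef_rot'])
a=cap('scene');S=cloud(a)
for n,C in(('wrist',W),('scene',S)):
    q=(C[...,1]<-.165)&(C[...,1]>-.26)&(C[...,0]>.4)&(C[...,0]<.66)&(C[...,2]>.24)&(C[...,2]<.3)
    P=C[q]
    if len(P): print(n,len(P),np.percentile(P,[3,50,97],axis=0).round(3).tolist())
E
python3 hood.py
```

```text
[ 0.58545335 -0.20137279  0.32956723] [ 1.79892674e+02 -2.42869774e-02 -9.60421053e+01]
wrist 1665 [[0.602, -0.257, 0.279], [0.607, -0.219, 0.283], [0.614, -0.169, 0.285]]
scene 55 [[0.603, -0.255, 0.275], [0.607, -0.212, 0.281], [0.613, -0.166, 0.284]]
```

>>> step_arm --increments '[{"tx": 22, "ty": -18, "tz": 0, "ax": 0, "ay": 0, "az": 4, "claw": -0.27}, {"tx": 0, "ty": 0, "tz": 0, "ax": 0, "ay": 0, "az": 0, "claw": -0.27}, {"tx": 0, "ty": 0, "tz": -30, "ax": 0, "ay": 0, "az": 0, "claw": -0.27}, {"tx": 0, "ty": 0, "tz": -30, "ax": 0, "ay": 0, "az": 0, "claw": -0.27}, {"tx": 0, "ty": 0, "tz": -17, "ax": 0, "ay": 0, "az": 0, "claw": -0.27}, {"tx": 0, "ty": 0, "tz": 0, "ax": 0, "ay": 0, "az": 0, "claw": -1}, {"tx": 0, "ty": 0, "tz": 0, "ax": 0, "ay": 0, "az": 0, "claw": -1}, {"tx": 0, "ty": 0, "tz": 0, "ax": 0, "ay": 0, "az": 0, "claw": -1}, {"tx": 0, "ty": 0, "tz": 0, "ax": 0, "ay": 0, "az": 0, "claw": -1}, {"tx": 0, "ty": 0, "tz": 0, "ax": 0, "ay": 0, "az": 0, "claw": -1}]' --newtons 30

```text
time_s: 38.9
tcp_pos: [0.6078, -0.2166, 0.2559]
eef_rot: [-179.9, -0.0, -91.9]
contact_force: [-2.2, 2.5, 7.0]
gripper_width: 0.011
```

```bash
python3 - <<'E'
import numpy as np
R=.1998;a=np.linspace(np.pi/2+.045,.785+.0902,12)
X=-R*np.cos(a);Z=R*np.sin(a);print(np.c_[np.diff(X),np.diff(Z)].round(4)*1000, X[-1],Z[-1])
E
```

```text
[[-13.4   0.2]
 [-13.4  -0.8]
 [-13.3  -1.7]
 [-13.2  -2.5]
 [-13.   -3.4]
 [-12.7  -4.3]
 [-12.4  -5.1]
 [-12.1  -6. ]
 [-11.6  -6.8]
 [-11.1  -7.5]
 [-10.6  -8.3]] -0.12804049866146405 0.15338080291393583
```

>>> step_arm --increments '[{"tx": -13.5, "ty": 0.5, "tz": 0, "ax": 0, "ay": 0, "az": 0, "claw": -1}, {"tx": -13.5, "ty": 0.5, "tz": -1, "ax": 0, "ay": 0, "az": 0, "claw": -1}, {"tx": -13.5, "ty": 0.5, "tz": -1.5, "ax": 0, "ay": 0, "az": 0, "claw": -1}, {"tx": -13, "ty": 0.5, "tz": -2.5, "ax": 0, "ay": 0, "az": 0, "claw": -1}, {"tx": -13, "ty": 0.5, "tz": -3.5, "ax": 0, "ay": 0, "az": 0, "claw": -1}, {"tx": -13, "ty": 0.5, "tz": -4, "ax": 0, "ay": 0, "az": 0, "claw": -1}, {"tx": -12.5, "ty": 0.5, "tz": -5, "ax": 0, "ay": 0, "az": 0, "claw": -1}, {"tx": -12, "ty": 0.5, "tz": -6, "ax": 0, "ay": 0, "az": 0, "claw": -1}, {"tx": -11.5, "ty": 0.5, "tz": -7, "ax": 0, "ay": 0, "az": 0, "claw": -1}, {"tx": -11, "ty": 0.5, "tz": -7.5, "ax": 0, "ay": 0, "az": 0, "claw": -1}, {"tx": -10.5, "ty": 0, "tz": -8, "ax": 0, "ay": 0, "az": 0, "claw": -1}, {"tx": 0, "ty": 0, "tz": 0, "ax": 0, "ay": 0, "az": 0, "claw": -1}]'

```text
time_s: 40.1
tcp_pos: [0.4706, -0.211, 0.2082]
eef_rot: [-179.8, 0.1, -91.9]
contact_force: [2.4, 3.0, -3.0]
gripper_width: 0.0112
```

```bash
cat > hood2.py <<'E'
from h import *
s=r.get_state();print(s['tcp_pos'],s['contact_force'],s['gripper_width'])
for n in('scene','top'):
    C=cloud(cap(n))
    q=(C[...,1]<-.165)&(C[...,1]>-.26)&(C[...,0]>.44)&(C[...,0]<.5)&(C[...,2]>.21)&(C[...,2]<.25)
    P=C[q]
    if len(P): print(n,'handle',len(P),np.percentile(P,[3,50,97],axis=0).round(3).tolist())
    q=(C[...,1]<-.1)&(C[...,1]>-.33)&(C[...,0]>.505)&(C[...,0]<.585)&(C[...,2]>.11)&(C[...,2]<.22)
    P=C[q]
    if len(P)>50:
        A=np.c_[P[:,:2],np.ones(len(P))];k=np.ones(len(P),bool)
        for _ in range(8):
            c,*_x=np.linalg.lstsq(A[k],P[k,2],rcond=None);e=abs(P[:,2]-A@c);k=e<max(.004,np.median(e))
        print(n,'plane',c,k.sum(),len(P),'angle',np.arctan(np.hypot(*c[:2])))
E
python3 hood2.py
```

```text
[ 0.47057524 -0.21100694  0.20821375] [ 2.35356297  2.96383761 -2.97619878] 0.011165568421083552
scene handle 143 [[0.453, -0.249, 0.223], [0.473, -0.201, 0.236], [0.493, -0.171, 0.249]]
scene plane [-0.99003817  0.03920953  0.73328543] 480 689 angle 0.7807841531493042
```

>>> step_arm --increments '[{"tx": 0, "ty": 0, "tz": 0, "ax": 0, "ay": 0, "az": 0, "claw": -0.5}, {"tx": 0, "ty": 0, "tz": 0, "ax": 0, "ay": 0, "az": 0, "claw": -0.45}, {"tx": 0, "ty": 0, "tz": 0, "ax": 0, "ay": 0, "az": 0, "claw": -0.45}, {"tx": 0, "ty": 0, "tz": 15, "ax": 0, "ay": 0, "az": 0, "claw": -0.45}, {"tx": 0, "ty": 0, "tz": 30, "ax": 0, "ay": 0, "az": 0, "claw": -0.45}, {"tx": 0, "ty": 0, "tz": 40, "ax": 0, "ay": 0, "az": 0, "claw": -0.45}, {"tx": -10, "ty": 40, "tz": 20, "ax": 0, "ay": 0, "az": 0, "claw": -0.45}, {"tx": -10, "ty": 45, "tz": 10, "ax": 0, "ay": 0, "az": 0, "claw": -0.45}, {"tx": -10, "ty": 45, "tz": 10, "ax": 0, "ay": 0, "az": 0, "claw": -0.45}, {"tx": -10, "ty": 45, "tz": 0, "ax": 0, "ay": 0, "az": 0, "claw": -0.45}, {"tx": 0, "ty": 30, "tz": 0, "ax": 0, "ay": 0, "az": 0, "claw": -0.45}, {"tx": 0, "ty": 0, "tz": 0, "ax": 0, "ay": 0, "az": 0, "claw": -0.45}]'

```text
time_s: 41.4
tcp_pos: [0.4302, -0.0042, 0.3334]
eef_rot: [-179.9, 0.0, -91.7]
contact_force: [0.0, 0.1, -0.1]
gripper_width: 0.0243
```

```bash
python3 hood2.py; python3 lid.py; python3 - <<'E'
from h import *
c=cap('top');a=cap('scene')
cv2.imwrite('pics/fin.png',np.hstack([cv2.resize(c['image'][130:280,165:440],None,fx=1.45,fy=2.0*1.0)[:300],cv2.resize(a['image'][90:290,170:370],(300,300))]))
E
```

```text
[ 0.43016629 -0.00417132  0.33336895] [ 0.01228168  0.0731451  -0.11231416] 0.024344443317642694
scene handle 55 [[0.467, -0.257, 0.231], [0.473, -0.213, 0.235], [0.48, -0.167, 0.238]]
scene plane [-0.98841323  0.03916608  0.73232717] 472 680 angle 0.7799632919116838
top handle 47 [[0.465, -0.259, 0.232], [0.469, -0.249, 0.236], [0.475, -0.238, 0.24]]
top plane [-1.02223412  0.04887153  0.75219332] 777 910 angle 0.7969631690639897
lid plane [0.00104659 0.00030578 0.08311675] 2593
hasp 16
-0.09 13 [[-0.085, -0.004, 0.019], [-0.083, -0.002, 0.026], [-0.08, -0.0, 0.034]]
[ 0.43036837 -0.00685703  0.33291569] [ 1.79995147e+02 -2.43162929e-02 -9.18433786e+01]
```

View pics/fin.png

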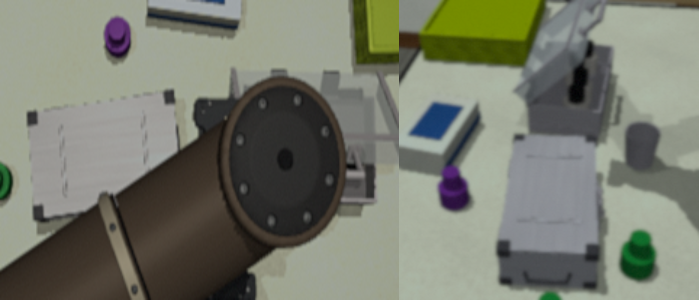

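```bash
python3 - <<'E'
from h import *
c=cap('scene');W=cloud(c);im=c['image']
m=((im.max(2)<70)&(W[...,2]>.066)&(W[...,2]<.11)&(W[...,0]>.45)&(W[...,0]<.56)&(W[...,1]>-.35)&(W[...,1]<-.08)).astype(np.uint8)
n,l,st,cc=cv2.connectedComponentsWithStats(m)
for i in range(1,n):
    if st[i,4]>10: print(st[i,:5],np.nanpercentile(W[l==i],[3,97],axis=0).round(3).tolist())
cv2.imwrite('pics/bj.png',cv2.resize(im[95:190,250:345],(600,600),interpolation=cv2.INTER_CUBIC))
E
```

```text
[282 118  19  42 358] [[0.493, -0.301, 0.068], [0.525, -0.098, 0.102]]
```

View pics/bj.png

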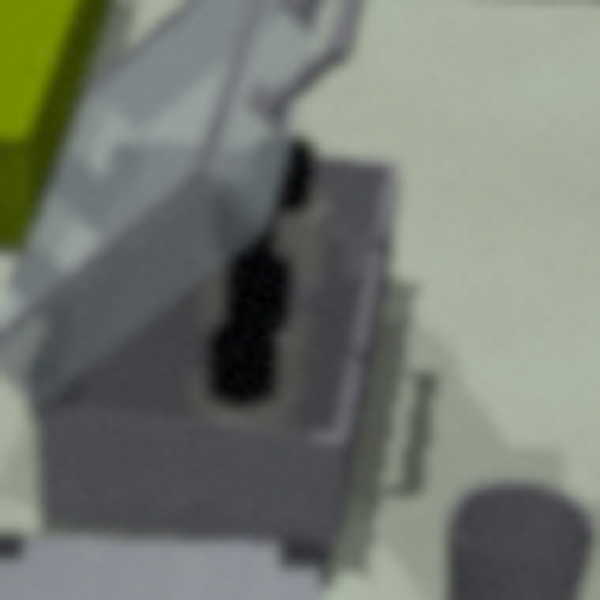

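The caps stand upright at the same places, tops at about 0.102 m, and the hood holds at about 45°. I'm handing in.

```bash
python3 -c "
from plant import r
print(r.close_job())"
```

```text
the job is handed in; nothing more can be done
None
```

The job is handed in after about 41 s of robot time. All four jars stand in the bar's well, the hood is at 45° and the stock box is shut and hasped. No verdict was reported.

**Order of work:** I swung the hood up to about 1.53 rad and moved the four jars one at a time by their caps. Then I closed the lid, pressed the hasp down over the staple, and lowered the hood by its handle.

**Last checks:**
- **Hood:** it measured 0.780 rad (scene camera) and 0.797 rad (top camera) with the gripper clear, against a target of 0.785.
- **Lid:** its top is flat to about 0.001 rad.
- **Hasp:** its leaf stays within 1 mm from top to bottom, with the staple showing through the slot.
- **Jars:** all four cap tops read 0.101–0.102 m before the hood came down. After lowering it I could see three of the four directly, and they looked upright; the fourth was hidden in that view.
- **Bystanders:** the wipes, cup and look-alikes appear where they were. I never moved near the chopstick holder and did not measure it again.

**What disagreed:**
- The fingertips really sit about 30 mm higher than the reported TCP implies. My first grip on the handle missed because of this, and I corrected for it in every later move.
- One jar ended about 2 cm from where I set it down in the well. It was either nudged on release or knocked. It stood upright and I left it there.

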